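# Rock the closed tins to find the one with the steel ball in it

### The job

The flour shaker's steel ball has been left in one of the three closed tins on the sloping rack. Lift the tins out one at a time and gently tip each end to end, first one end down, then the other, to feel in which the ball rolls; lay that tin flat on the free half of the walnut board so that it can be opened, with the other two back in the rack, and leave the buns, jars and shaker where they are.

Things in the scene. Friction and masses are not known exactly. Their poses are not given: they have to be found in the camera images.
- tin_a: closed square tin, cream with a dark band, copper-coloured lid (fixed) on one end: 150 mm long (x), 54 wide (y), 54 high (z). Origin: centre of the underside as it lies in its bay; +x along it to the lid, the upper end on the rack; z square to the slope. 0.18 to 0.35 kg, each different: weight does not tell. A ball in it (28 mm, 90 g) rolls 116 mm end to end once tipped over about 10 degrees
- tin_b: closed square tin, cream with a dark band, copper-coloured lid (fixed) on one end: 150 mm long (x), 54 wide (y), 54 high (z). Origin: centre of the underside as it lies in its bay; +x along it to the lid, the upper end on the rack; z square to the slope. 0.18 to 0.35 kg, each different: weight does not tell. A ball in it (28 mm, 90 g) rolls 116 mm end to end once tipped over about 10 degrees
- tin_c: closed square tin, cream with a dark band, copper-coloured lid (fixed) on one end: 150 mm long (x), 54 wide (y), 54 high (z). Origin: centre of the underside as it lies in its bay; +x along it to the lid, the upper end on the rack; z square to the slope. 0.18 to 0.35 kg, each different: weight does not tell. A ball in it (28 mm, 90 g) rolls 116 mm end to end once tipped over about 10 degrees
- bay_left: the left bay of the rack, seen from the robot: place for one tin on the 35-degree slope between two wire guides (5 mm high, 4 mm of play to each side), its lower end on an 18 mm high lip. Origin: where a tin's origin lies when in the bay; x up the slope, y across, z square to the slope. Bays are 105 mm apart
- bay_middle: the middle bay of the rack, seen from the robot: place for one tin on the 35-degree slope between two wire guides (5 mm high, 4 mm of play to each side), its lower end on an 18 mm high lip. Origin: where a tin's origin lies when in the bay; x up the slope, y across, z square to the slope. Bays are 105 mm apart
- bay_right: the right bay of the rack, seen from the robot: place for one tin on the 35-degree slope between two wire guides (5 mm high, 4 mm of play to each side), its lower end on an 18 mm high lip. Origin: where a tin's origin lies when in the bay; x up the slope, y across, z square to the slope. Bays are 105 mm apart
- rack: dark steel rack, fixed, 352 mm wide; origin under its middle, -x side to the robot; shelf sloping 35 degrees up away from the robot with three tins side by side. A wooden deck (360 mm wide, underside 291 mm up, x = -34 to +138 mm, on rear uprights at y = +-171 mm) hangs over them: reach in and lift out square to the slope, tool tilted about 35 degrees
- board: walnut board, 200 mm (x) by 360 mm (y) by 16 mm, fixed on the counter; origin: centre of its underside; its +y half (the half near the robot) is free, buns and flour shaker stand on the -y half
- flour_shaker: grey steel flour shaker, 67 mm across, 120 mm tall, standing on the far half of the board; origin: centre of its foot
- bun_0: cinnamon bun, about 75 mm across, 47 mm high, on the far half of the board; origin: centre of its underside
- bun_1: cinnamon bun, about 75 mm across, 46 mm high, on the far half of the board; origin: centre of its underside
- honey_jar: glass jar with green lid, 62 mm across, 85 mm tall, on the rack's deck; origin: centre of its foot
- jam_jar: glass jar with yellow lid, 62 mm across, 85 mm tall, on the rack's deck; origin: centre of its foot
- glass_guard: counter guard, fixed. Solid black posts, 30 mm square, 580 mm tall, stand from its origin at x, y (mm) = (-210, 25), (-210, 865), (200, 865), with a glass side pane between the last two. The pane between the first two, before the robot, is lifted out: reach through freely, though pictures may show its edge. The arm starts left of the second post: go over or round it

How it is judged:
By the outcome, as a careful person would: the job done as asked, in the order asked, and still so for the second after the job is handed in, with the robot touching nothing.
It also fails if it takes over 72 s, if anything falls off the work surface, if the arm or the gripper's body presses on something with over 40 N, if the wrist force passes 120 N, or if a joint passes its speed limit or range.

### The arm

A 6-joint arm with a two-finger parallel gripper is mounted at the origin on a cart in front of the work surface, level with it; the furniture and walls round the work are solid. World frame = base frame: x ahead of the robot, y to its left, z up, the work surface at z = 0. Lengths are in mm, angles in degrees, forces in N, time in s.
With the tool pointing down it reaches from about 375 to 925 mm from the base axis. Payload 5.7 kg.
Tool frame: the origin (TCP) lies between the finger pads; the fingertips stand 17 mm ahead of it and the grasp point (between the pads) lies 2 mm behind it; z points along the fingers, y is the line along which they close (so a half turn about z gives the same grasp; the last joint's range is limited). The gripper opens to 85 mm and grips with 20 to 120 N. Pads are 22 mm wide; open, the fingers measure 114 mm over their backs; the gripper's body (76 mm by 85 mm) begins 54 mm behind the grasp point. The pads swing forward as they close: fully open they stand 13 mm farther back than shut.
Start: joints at [59.754, 20.558, 86.54, -0, 72.909, -6.595], TCP at [240.696, 549.573, 248.267] pointing down, gripper open.
Joint ranges: [-170.27, 170.27], [-57.76, 135], [12.27, 136.19], [-55.21, 235.2], [11.17, 155.16], [-170.74, 170.74]. Speed limits (degrees/s): [136.94, 136.94, 180, 180, 180, 180].

### API

Orientations are given as a 3x3 rotation matrix whose columns are the frame's x, y, z axes.
In Python, from plant import robot, cams, ticket gives the robot as it stands.
- The arm moves only by the tool move_arm, never from a script. Its argument "commands" is a list of rows, each an object with "offset": the shift along the tool's x, y, z in cm, a list of three; "rotation": the turn, a rotation vector about the tool's x, y, z in rad, a list of three. In form: [{"offset": [x, y, z], "rotation": [ax, ay, az]}, ...]. A call has 1 to 10 rows; each row is the pose to reach, as a shift and turn from the pose commanded when the call began, along the tool's axes at that moment; what a row does not reach only later rows make up. A row lasts 1/10 s, in which the tool goes at most 50 mm and 8.59 degrees, less where a joint would pass 70% of its speed; a pose out of reach is approached as far as the arm can. A call with a gripper value outside its range is refused whole. "hand" is the finger opening in cm, from 0 to 8.54, set as the call begins (left out, the last holds). The fingers move at their own pace and stop on an object; the grip force is fixed at half the most. Time passes only in rows, so rows that repeat a pose let the fingers close. It gives the time, the measured TCP pose, the force, the opening and the grip force at its end, in the units of the state.
- robot.read_state(): the state, without advancing time (a new reading comes with each control period).
- cams.get_image(name): name is "scene" or "side" or "wrist"; returns a dict with "image" (420x560x3 uint8, red, green, blue), "camera_matrix" (3x3 intrinsics, pixels), "dist" ([k1, k2, p1, p2, k3] as OpenCV has them; the pictures are not rectified), "world_to_cam" (4x4, takes a point from world to camera coordinates); the wrist camera has in their place "hand_eye" (4x4, takes a point from camera to tool coordinates, whose origin is the TCP and whose axes are the flange's). Camera axes: x right, y down, z forward; pixel columns grow to the right and rows downward; lengths in mm; the calibration is good to about 2 mm. A picture is of the moment at which its call begins: read the wrist's pose just before it. There is no depth.
- ticket.finish_job(): hands the job in; it is judged then, once.
The state is a dict: "time_s": time; "qpos": joint angles; "joint_velocities": joint speeds; "joint_torque": joint torques, N m; "tool_pos": TCP position; "eef_rot": TCP orientation; "force": force on the tool from outside, world axes, zero at the start; "moment": the same for the moment, N m; "finger_gap": finger opening in mm; "finger_force": force on a finger pad.
Only numpy, scipy, OpenCV 4.12 (cv2) and the standard library are available. Lean on these libraries where they do the work, as an engineer would, in place of code of your own. Each camera call takes 0.05 s, during which the arm holds its last target. There are 200 camera calls.

## Working session

There is one attempt and no reset: what is moved stays moved. The work goes in short steps, Python scripts to look and compute and a tool call to move; the robot and the scene stay as the last step left them, time stands still between calls to the robot, and variables do not carry over. Pictures are saved under pics/ and viewed, at most 10 in all, crops included, and the job is handed in when it is done.

Besides the shell and the picture viewer there is one more tool, called after ">>>" in YAML: its name, and indented under it one key for each argument. move_arm: Moves the arm, as the interface text tells. Its arguments: {"type":"object","properties":{"commands":{"type":"array"},"hand":{"type":"number"}},"required":["commands"]}

```bash
ls; mkdir -p pics; python3 - <<'E'
from plant import robot, cams, ticket
import cv2,numpy as np
s=robot.read_state();print(s)
for n in ("scene","side"):
    d=cams.get_image(n);cv2.imwrite(f"pics/{n}0.png",d["image"][:,:,::-1]);print(n,d["camera_matrix"].tolist(),d["dist"],np.round(d["world_to_cam"],4).tolist())
d=cams.get_image("wrist");print(d["hand_eye"],d["camera_matrix"])
E
```

```text
pics
{'time_s': 0.0, 'qpos': array([ 5.97534283e+01,  2.05985932e+01,  8.66004823e+01,  2.02937252e-03,
        7.29100137e+01, -6.59561002e+00]), 'joint_velocities': array([ 0.02809235,  0.11202982,  0.02841394, -0.0092865 , -0.01347069,
       -0.02504331]), 'joint_torque': array([ 6.87123920e-04, -5.27631998e+01, -2.78617376e+01, -8.69016048e-05,
        1.31272539e-02, -3.56446328e-06]), 'tool_pos': array([240.36192918, 549.0177078 , 247.43681158]), 'eef_rot': array([[-9.16001964e-01,  4.01172563e-01, -9.88316155e-04],
       [ 4.01173701e-01,  9.16000553e-01, -1.62771654e-03],
       [ 2.52302927e-04, -1.88747800e-03, -9.99998187e-01]]), 'force': array([ 0.04706311, -0.32930762,  0.4483548 ]), 'moment': array([ 0.06832424,  0.03125449, -0.01574484]), 'finger_force': 0.0, 'finger_gap': 85.5356210692813}
scene [[426.7799149635384, 0.0, 285.267995948844], [0.0, 426.7799149635384, 210.8459709150046], [0.0, 0.0, 1.0]] [-0.11585161  0.          0.          0.          0.        ] [[0.3459, -0.9382, -0.0076, -368.8976], [-0.7995, -0.2905, -0.5257, 538.7999], [0.491, 0.1879, -0.8507, 1348.9765], [0.0, 0.0, 0.0, 1.0]]
side [[394.14417825741305, 0.0, 281.2385217018092], [0.0, 394.14417825741305, 210.99069457022367], [0.0, 0.0, 1.0]] [-0.02573894  0.          0.          0.          0.        ] [[0.4239, -0.9054, 0.0214, -414.7919], [-0.3776, -0.1982, -0.9045, 361.9148], [0.8232, 0.3754, -0.4259, 804.7668], [0.0, 0.0, 0.0, 1.0]]
[[-7.02907340e-04 -9.64079705e-01 -2.65612177e-01  6.73631650e+01]
 [ 9.99999479e-01 -4.80870908e-04 -9.00971835e-04 -1.19559559e+00]
 [ 7.40883492e-04 -2.65612672e-01  9.64079540e-01 -1.24696895e+02]
 [ 0.00000000e+00  0.00000000e+00  0.00000000e+00  1.00000000e+00]] [[312.42760478   0.         287.19508722]
 [  0.         312.42760478 210.9992741 ]
 [  0.           0.           1.        ]]
```

View pics/scene0.png

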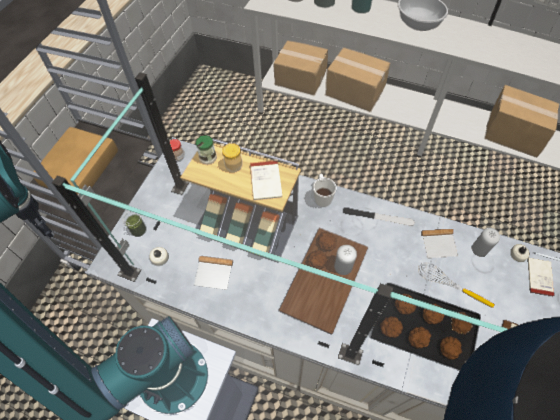

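View pics/side0.png

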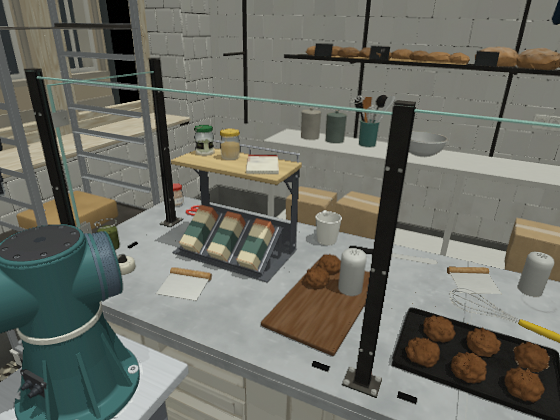

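The scene view shows the rack with three tins near (238,222), deck above at (240,175), board at (325,280), and post feet at (130,272), (350,352) and (180,185). The side view has tins at (225,235) and the board at (325,300). I'll enlarge the rack in both for point picking.

```bash
cat > h.py <<'E'
import numpy as np, cv2
from plant import robot, cams, ticket
def cam(name):
    s=robot.read_state(); d=cams.get_image(name)
    if name=="wrist":
        T=np.eye(4);T[:3,:3]=s["eef_rot"];T[:3,3]=s["tool_pos"];C=T@d["hand_eye"]
    else: C=np.linalg.inv(d["world_to_cam"])
    return dict(im=d["image"][:,:,::-1].copy(),K=d["camera_matrix"],D=np.array(d["dist"]) if "dist" in d else np.zeros(5),C=C)
def ray(c,p):
    u=cv2.undistortPoints(np.array([[p]],float),c["K"],c["D"])[0,0]
    v=c["C"][:3,:3]@[u[0],u[1],1];return c["C"][:3,3],v/np.linalg.norm(v)
def onz(c,p,z):
    o,v=ray(c,p);return o+v*(z-o[2])/v[2]
def tri(obs):
    A=np.zeros((3,3));b=np.zeros(3);R=[ray(c,p) for c,p in obs]
    for o,v in R:
        P=np.eye(3)-np.outer(v,v);A+=P;b+=P@o
    x=np.linalg.solve(A,b)
    return x,max(np.linalg.norm(np.cross(x-o,v)) for o,v in R)
def proj(c,x):
    W=np.linalg.inv(c["C"]);return cv2.projectPoints(np.array([x],float),cv2.Rodrigues(W[:3,:3])[0],W[:3,3],c["K"],c["D"])[0][0,0]
E
python3 - <<'E'
from h import *
a=cam("scene");b=cam("side")
print(a["C"][:3,3],b["C"][:3,3])
A=cv2.resize(a["im"][130:270,170:305],None,fx=2.96,fy=4,interpolation=2) if 0 else cv2.resize(a["im"][130:270,170:303],None,fx=3,fy=3,interpolation=2)
B=cv2.resize(b["im"][140:280,165:298],None,fx=3,fy=3,interpolation=2)
cv2.imwrite("pics/crop1.png",np.hstack([A,B]))
print("posts",[onz(a,p,0).round() for p in ((130,272),(350,354),(180,186))],[onz(b,p,0).round() for p in ((363,382),(170,220))])
# board mask
for n,c in(("a",a),("b",b)):
    h=cv2.cvtColor(c["im"],cv2.COLOR_BGR2HSV)
    print(h[300,315] if n=="a" else h[310,315])
    m=cv2.inRange(h,(3,70,40),(15,200,150));m[:,:260]=0;m[:,375:]=0;m[:225]=0;m[345:]=0
    k,_=cv2.findContours(cv2.morphologyEx(m,cv2.MORPH_OPEN,np.ones((3,3))),0,2);k=max(k,key=cv2.contourArea)
    q=cv2.approxPolyDP(k,6,True)[:,0];
    for p in q: print(n,p,onz(c,p.astype(float),16).round())
E
```

```text
[-103.95715628 -443.07287889 1427.93830958] [-350.01966216 -605.91496981  678.99746575]
posts [array([276., 319.,   0.]), array([ 272., -520.,    0.]), array([685., 322.,   0.])] [array([ 271., -523.,    0.]), array([692., 334.,   0.])]
[ 11 104 133]
a [299 270] [ 494. -264.   16.]
a [280 310] [ 331. -252.   16.]
a [332 332] [ 318. -442.   16.]
a [350 286] [ 497. -453.   16.]
[ 15 125 112]
b [369 272] [ 665. -437.   16.]
b [362 291] [ 563. -443.   16.]
b [347 296] [ 522. -411.   16.]
b [337 288] [ 545. -376.   16.]
b [340 261] [ 684. -341.   16.]
b [323 255] [ 694. -281.   16.]
b [261 324] [ 319. -254.   16.]
b [305 344] [ 304. -376.   16.]
b [340 344] [ 340. -449.   16.]
b [365 304] [ 510. -464.   16.]
```

View pics/crop1.png

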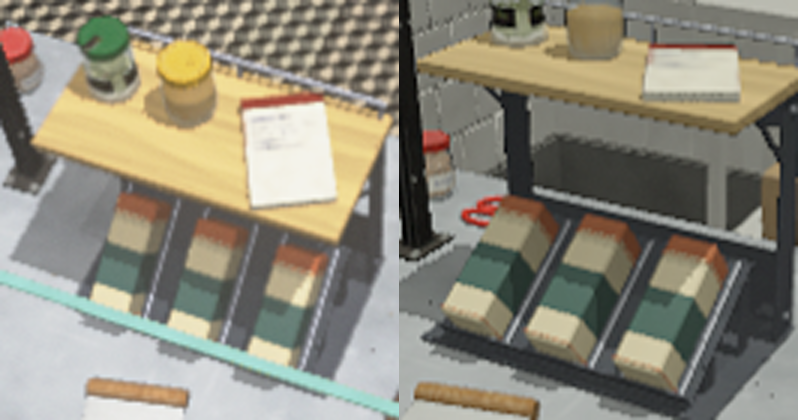

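Crop: left, the scene view with bands at crop (120,265), (200,285), (283,318). Right, the side view with bands at (495,270), (575,285), (655,315). I'll triangulate the top-face band corners of the outer tins roughly, for the approach.

```bash
python3 - <<'E'
from h import *
a=cam("scene");b=cam("side")
S=lambda u,v:(a,(170+(u-1)/3,130+(v-1)/3))
D=lambda u,v:(b,(165+(u-399-1)/3,140+(v-1)/3))
P={"R_LL":((250,335),(625,334)),"R_UL":((262,295),(645,292)),"R_UR":((309,305),(702,302)),
"L_LL":((98,281),(459,282)),"L_UL":((108,245),(480,243)),"L_UR":((153,252),(530,255)),
"deckL":((35,142),(418,62)),"deckR":((340,236),(738,126)),"rackR":((300,380),(685,403))}
for k,(s,d) in P.items():
    x,e=tri([S(*s),D(*d)]);print(k,x.round(),round(e,1))
E
```

```text
R_LL [520. -78.  68.] 0.6
R_UL [562. -77.  95.] 1.0
R_UR [ 570. -137.   95.] 0.7
L_LL [521. 125.  76.] 1.0
L_UL [557. 122. 106.] 0.5
L_UR [571.  69.  98.] 0.2
deckL [551. 174. 302.] 2.1
deckR [ 555. -182.  296.] 1.3
rackR [ 511. -147.   13.] 2.4
```

>>> move_arm:
  commands:
    - {"offset": [0,0,-5],"rotation": [0,0,0]}
    - {"offset": [0,0,-10],"rotation": [0,0,0]}
    - {"offset": [0,0,-15],"rotation": [0,0,0]}
    - {"offset": [0,0,-20],"rotation": [0,0,0]}
    - {"offset": [0,0,-25],"rotation": [0,0,0]}
    - {"offset": [0,0,-30],"rotation": [0,0,0]}
    - {"offset": [0,0,-35],"rotation": [0,0,0]}
    - {"offset": [0,0,-40],"rotation": [0,0,0]}
    - {"offset": [0,0,-42],"rotation": [0,0,0]}
    - {"offset": [0,0,-42],"rotation": [0,0,0]}

```text
time_s: 1.35
tool_pos: [240.9, 549.8, 672.1]
eef_rot: [[-0.916, 0.401, 0.004], [0.401, 0.916, 0.006], [-0.001, 0.007, -1.0]]
force: [0.6, 0.2, -0.9]
finger_gap: 85.2
finger_force: 0.0
```

```bash
cat >> h.py <<'E'
from scipy.spatial.transform import Rotation as Ro
def Rt(tilt,yaw=0):
    "tool z = forward-down by tilt from vertical; tool y = world y, yawed"
    return (Ro.from_euler('z',yaw,degrees=True)*Ro.from_matrix([[-1,0,0],[0,1,0],[0,0,-1]])*Ro.from_euler('y',-tilt,degrees=True)).as_matrix()
def rel(p,R,p0=None,R0=None):
    s=robot.read_state(); p0=s["tool_pos"] if p0 is None else np.array(p0,float); R0=s["eef_rot"] if R0 is None else R0
    return (R0.T@(np.array(p,float)-p0)/10).round(2).tolist(), Ro.from_matrix(R0.T@R).as_rotvec().round(4).tolist()
E
python3 - <<'E'
from h import *
print(Rt(35).round(2))
p0=[240.7,549.6,668.3];s=robot.read_state();R0=s["eef_rot"];print(s["tool_pos"])
for p,t in (((260,470,668),0),((330,250,660),0),((400,0,640),0)): print(rel(p,Rt(t),p0,R0))
print(rel((400,0,300),Rt(35),(400,0,640),Rt(0)))
E
```

```text
[[-0.82  0.    0.57]
 [ 0.    1.    0.  ]
 [-0.57  0.   -0.82]]
[240.87635315 549.83766171 672.12784472]
([-4.96, -6.52, -0.01], [0.0068, 0.0023, -0.4129])
([-20.2, -23.86, 0.68], [0.0068, 0.0023, -0.4129])
([-36.64, -43.97, 2.55], [0.0068, 0.0023, -0.4129])
([0.0, 0.0, 34.0], [0.0, -0.6109, 0.0])
```

>>> move_arm:
  commands:
    - {"offset": [-3,-3.8,0],"rotation": [0,0,-0.05]}
    - {"offset": [-6,-7.4,0],"rotation": [0,0,-0.1]}
    - {"offset": [-9.5,-11.5,0],"rotation": [0,0,-0.15]}
    - {"offset": [-13,-15.6,0],"rotation": [0,0,-0.2]}
    - {"offset": [-16,-19.3,0],"rotation": [0,0,-0.25]}
    - {"offset": [-19.3,-23,0],"rotation": [0,0,-0.3]}
    - {"offset": [-22.5,-27,0],"rotation": [0,0,-0.35]}
    - {"offset": [-26,-31,0],"rotation": [0,0,-0.38]}
    - {"offset": [-29,-35,0],"rotation": [0,0,-0.413]}
    - {"offset": [-32,-38,0],"rotation": [0,0,-0.413]}

```text
time_s: 2.35
tool_pos: [380.0, 72.8, 667.2]
eef_rot: [[-1.0, -0.001, -0.001], [-0.001, 1.0, -0.0], [0.001, -0.0, -1.0]]
force: [1.0, -0.3, 0.2]
finger_gap: 85.0
finger_force: 0.0
```

>>> move_arm:
  commands:
    - {"offset": [0,-3.5,4],"rotation": [0,-0.1,0]}
    - {"offset": [0,-6.5,8],"rotation": [0,-0.2,0]}
    - {"offset": [0,-7,12.5],"rotation": [0,-0.3,0]}
    - {"offset": [0,-7,17],"rotation": [0,-0.4,0]}
    - {"offset": [0,-7,21.5],"rotation": [0,-0.5,0]}
    - {"offset": [0,-7,26],"rotation": [0,-0.6,0]}
    - {"offset": [0,-7,30.5],"rotation": [0,-0.611,0]}
    - {"offset": [0,-7,34],"rotation": [0,-0.611,0]}
    - {"offset": [0,-7,35],"rotation": [0,-0.611,0]}
    - {"offset": [0,-7,35],"rotation": [0,-0.611,0]}

```text
time_s: 3.35
tool_pos: [377.8, 5.7, 314.1]
eef_rot: [[-0.823, 0.0, 0.568], [0.002, 1.0, 0.002], [-0.568, 0.002, -0.823]]
force: [-0.1, -0.7, 0.3]
finger_gap: 85.7
finger_force: 0.0
```

Now the wrist view of the rack.

```bash
python3 - <<'E'
from h import *
import pickle
c=cam("wrist");pickle.dump(c,open("w1.pkl","wb"));cv2.imwrite("pics/w1.png",c["im"]);s=robot.read_state();print(s["tool_pos"],s["moment"],s["force"],c["D"])
E
```

```text
[379.2874192    5.23877522 316.32661778] [-0.00079061  0.27649594  0.03603547] [ 0.19647486 -0.17616148  0.34425406] [-0.03075635  0.          0.          0.          0.        ]
```

View pics/w1.png

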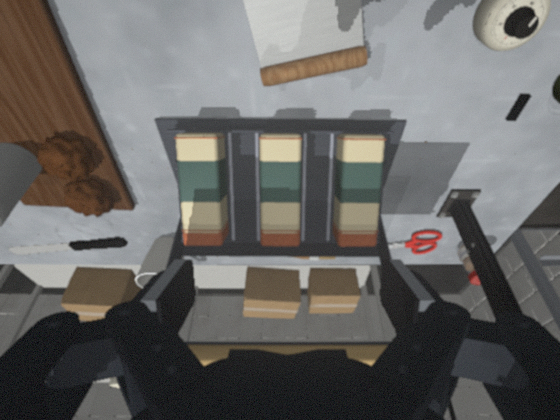

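Wrist view: tins at columns 203 (right), 280 (middle) and 358 (left), with bands at rows 163–200 and lids at row 240. The deck is behind the fingers. I'll shift over the right tin for a second view.

>>> move_arm:
  commands:
    - {"offset": [0,-3,1],"rotation": [0,0,0]}
    - {"offset": [0,-6,2],"rotation": [0,0,0]}
    - {"offset": [0,-9,3],"rotation": [0,0,0]}
    - {"offset": [0,-11,4],"rotation": [0,0,0]}
    - {"offset": [0,-11,4],"rotation": [0,0,0]}
    - {"offset": [0,-11,4],"rotation": [0,0,0]}

```text
time_s: 4.0
tool_pos: [403.9, -105.6, 286.0]
eef_rot: [[-0.819, 0.001, 0.574], [0.001, 1.0, -0.0], [-0.574, 0.0, -0.819]]
force: [-0.3, -0.5, 0.7]
finger_gap: 85.7
finger_force: 0.0
```

```bash
cat > meas.py <<'E'
from h import *
import pickle
def bands(c):
    h=cv2.cvtColor(c["im"],cv2.COLOR_BGR2HSV);m=cv2.inRange(h,(70,60,40),(100,255,140));m[300:]=0
    m=cv2.morphologyEx(m,cv2.MORPH_OPEN,np.ones((3,3)))
    k=[q for q in cv2.findContours(m,0,2)[0] if cv2.contourArea(q)>500]
    out=[]
    for q in sorted(k,key=lambda q:q[:,0,0].mean()):
        P=q[:,0].astype(float); x0,y0,w,hh=cv2.boundingRect(q)
        b=cv2.boxPoints(cv2.minAreaRect(q)); out.append((b[np.lexsort((b[:,0],b[:,1]>b[:,1].mean()))],cv2.contourArea(q)))
    return out
E
python3 - <<'E'
from meas import *
a=pickle.load(open("w1.pkl","rb"));b=cam("wrist");pickle.dump(b,open("w2.pkl","wb"));cv2.imwrite("pics/w2.png",b["im"])
A,B=bands(a),bands(b)
print(len(A),len(B))
for (p,ar),(q,br) in zip(A,B):
    print(p.round().tolist(),q.round().tolist())
    for i in range(4):
        x,e=tri([(a,p[i]),(b,q[i])]);print("   ",x.round(1),round(e,2))
E
```

```text
0 0
```

```bash
python3 - <<'E'
from meas import *
a=pickle.load(open("w1.pkl","rb"));h=cv2.cvtColor(a["im"],cv2.COLOR_BGR2HSV)
print([h[y,203].tolist() for y in (145,180,215,240)])
E
```

```text
[[21, 51, 215], [82, 48, 118], [23, 52, 156], [8, 123, 118]]
```

View pics/w2.png

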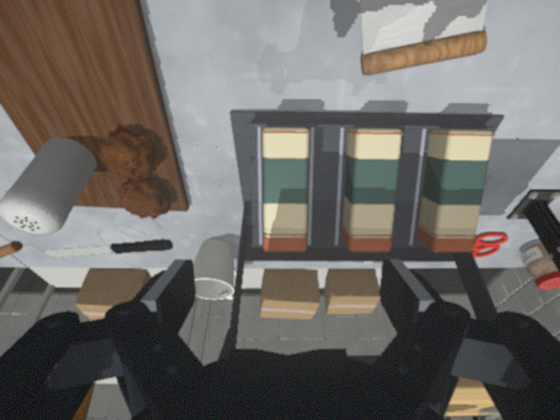

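The second view shows the right tin at column 286, the middle at 373 and the left at 456, with bands at rows 157–205. I'll relax the mask.

```bash
sed -i 's/(70,60,40),(100,255,140)/(70,30,50),(97,255,160)/' meas.py; python3 - <<'E'
from meas import *
a=pickle.load(open("w1.pkl","rb"));b=pickle.load(open("w2.pkl","rb"))
A,B=bands(a),bands(b)
print(len(A),len(B))
for (p,ar),(q,br) in zip(A,B):
    print(p.round().tolist(),q.round().tolist())
    for i in range(4):
        x,e=tri([(a,p[i]),(b,q[i])]);print("   ",x.round(1),round(e,2))
# ends along the centreline: value profile edges
for n,c,cols in(("a",a,(203,280,358)),("b",b,(286,373,456))):
    h=cv2.cvtColor(c["im"],cv2.COLOR_BGR2HSV)
    for u in cols:
        v=h[:,u-6:u+7].mean(1); 
        g=np.abs(np.diff(c["im"][:,u-6:u+7].mean(1),axis=0)).sum(1); r=[int(i) for i in range(100,265) if g[i]>30 and g[i]==g[i-2:i+3].max()]
        print(n,u,r)
E
```

```text
3 3
[[177.0, 162.0], [219.0, 162.0], [177.0, 200.0], [219.0, 200.0]] [[263.0, 159.0], [307.0, 159.0], [263.0, 202.0], [307.0, 202.0]]
    [ 511.9 -134.6   77.7] 0.11
    [519.8 -83.8  68.7] 0.22
    [ 543.1 -134.6  114.7] 0.29
    [551.9 -83.9 107. ] 0.32
[[260.0, 162.0], [300.0, 162.0], [260.0, 200.0], [300.0, 200.0]] [[350.0, 159.0], [398.0, 159.0], [350.0, 202.0], [398.0, 202.0]]
    [526.3 -31.3  61.4] 0.34
    [515.6  21.2  73.7] 0.42
    [559.1 -31.4 100.8] 0.33
    [547.   21.1 111.6] 0.18
[[341.0, 163.0], [382.0, 163.0], [341.0, 201.0], [382.0, 201.0]] [[433.0, 160.0], [487.0, 160.0], [433.0, 203.0], [487.0, 203.0]]
    [542.3  80.4  45. ] 0.64
    [516.5 126.4  74.2] 0.71
    [576.7  80.1  87.1] 0.33
    [547.8 126.  112.6] 0.03
a 203 [106, 117, 133, 138, 160, 188, 201, 228, 232, 245, 255, 260, 264]
a 280 [108, 118, 133, 138, 161, 201, 229, 233, 245, 255]
a 358 [109, 119, 134, 139, 161, 202, 229, 233, 245, 256]
b 286 [110, 127, 132, 157, 187, 202, 233, 237, 251, 260]
b 373 [111, 128, 133, 158, 187, 203, 233, 237, 250, 260]
b 456 [102, 113, 129, 135, 159, 204, 234, 238, 251, 261]
```

```bash
python3 - <<'E'
from meas import *
n=np.array([-np.sin(np.radians(35)),0,np.cos(np.radians(35))]);ux=np.array([n[2],0,-n[0]])
def hit(c,p,d):
    o,v=ray(c,p);return o+v*(d-n@o)/(n@v)
a=pickle.load(open("w1.pkl","rb"));b=pickle.load(open("w2.pkl","rb"))
for nm,c,cols,r in(("a",a,(203,280,358),((133.5,245.5),(133.5,245.5),(134.5,245.5))),("b",b,(286,373,456),((127.5,251.5),(128.5,250.5),(129.5,251.5)))):
    for u,(r0,r1) in zip(cols,r):
        out=[]
        for d in(-245,-235,-225,-215):
            p,q=hit(c,(u,r0),d),hit(c,(u,r1),d); out.append((d,round(np.linalg.norm(q-p),1),((p+q)/2).round(1).tolist()))
        print(nm,u,out)
# triangulate width-direction edges properly per end: subpixel column edges on bright lower cream & lid rows
for nm,c,cols in(("a",a,(203,280,358)),("b",b,(286,373,456))):
    for row in (145,150,170,195,215,222):
        g=cv2.cvtColor(c["im"],cv2.COLOR_BGR2GRAY).astype(float)[row-1:row+2].mean(0);o=[]
        for u in cols:
            w=np.diff(g[u-40:u+41]);o.append((u-40+int(w[:40].argmax()),u-40+40+int(w[40:].argmin())))
        print(nm,row,o)
E
```

```text
a 203 [(-245, np.float64(153.5), [554.9, -108.5, 89.5]), (-235, np.float64(149.8), [547.5, -105.7, 96.5]), (-225, np.float64(146.1), [540.1, -103.0, 103.5]), (-215, np.float64(142.3), [532.7, -100.2, 110.6])]
a 280 [(-245, np.float64(152.9), [555.2, -4.9, 89.6]), (-235, np.float64(149.2), [547.8, -4.7, 96.7]), (-225, np.float64(145.4), [540.4, -4.4, 103.7]), (-215, np.float64(141.7), [532.9, -4.2, 110.7])]
a 358 [(-245, np.float64(152.2), [555.8, 100.0, 90.1]), (-235, np.float64(148.5), [548.4, 97.7, 97.1]), (-225, np.float64(144.8), [541.0, 95.4, 104.1]), (-215, np.float64(141.1), [533.6, 93.0, 111.1])]
b 286 [(-245, np.float64(153.9), [555.1, -108.6, 89.6]), (-235, np.float64(149.8), [547.6, -108.5, 96.6]), (-225, np.float64(145.7), [540.2, -108.5, 103.6]), (-215, np.float64(141.6), [532.7, -108.4, 110.5])]
b 373 [(-245, np.float64(152.1), [555.1, -2.3, 89.6]), (-235, np.float64(148.1), [547.6, -5.1, 96.5]), (-225, np.float64(144.0), [540.1, -7.9, 103.5]), (-215, np.float64(139.9), [532.6, -10.7, 110.5])]
b 456 [(-245, np.float64(154.5), [556.1, 100.6, 90.3]), (-235, np.float64(150.4), [548.6, 95.1, 97.2]), (-225, np.float64(146.2), [541.1, 89.5, 104.2]), (-215, np.float64(142.1), [533.6, 83.9, 111.1])]
a 145 [(175, 216), (259, 300), (329, 384)]
a 150 [(175, 216), (259, 300), (329, 383)]
a 170 [(179, 232), (255, 305), (328, 381)]
a 195 [(181, 233), (255, 304), (327, 364)]
a 215 [(181, 233), (260, 299), (339, 377)]
a 222 [(181, 233), (256, 299), (325, 377)]
b 145 [(262, 308), (339, 400), (420, 490)]
b 150 [(262, 307), (339, 399), (419, 489)]
b 170 [(257, 312), (338, 397), (417, 484)]
b 195 [(257, 312), (336, 395), (439, 478)]
b 215 [(263, 306), (336, 393), (419, 490)]
b 222 [(263, 305), (334, 392), (435, 465)]
```

Top plane from the known tin length: the top-face centre lies at (548, y, 96) with y ≈ −107.5 / −5.5 / 98.5. Spacing (102–104 against 105) and size both check. Approaching the right tin.

>>> move_arm:
  commands:
    - {"offset": [-0.5,-0.1,4],"rotation": [0,0,0]}
    - {"offset": [-0.9,-0.2,8],"rotation": [0,0,0]}
    - {"offset": [-0.9,-0.2,12],"rotation": [0,0,0]}
    - {"offset": [-0.9,-0.2,16],"rotation": [0,0,0]}
    - {"offset": [-0.9,-0.2,19],"rotation": [0,0,0]}
    - {"offset": [-0.9,-0.2,21],"rotation": [0,0,0]}
    - {"offset": [-0.9,-0.2,23],"rotation": [0,0,0]}
    - {"offset": [-0.9,-0.2,24.5],"rotation": [0,0,0]}
    - {"offset": [-0.9,-0.2,25.9],"rotation": [0,0,0]}
    - {"offset": [-0.9,-0.2,25.9],"rotation": [0,0,0]}

```text
time_s: 5.05
tool_pos: [577.6, -101.5, 110.6]
eef_rot: [[-0.853, 0.01, 0.521], [0.006, 1.0, -0.009], [-0.522, -0.004, -0.853]]
force: [-0.4, -0.1, 0.3]
finger_gap: 86.1
finger_force: 0.0
```

```bash
python3 - <<'E'
from h import *
c=cam("wrist");d=cam("side");s=robot.read_state();print(s["tool_pos"],s["force"],s["moment"],s["qpos"].round())
cv2.imwrite("pics/w3.png",np.hstack([cv2.resize(c["im"],(440,330)),cv2.resize(d["im"][150:280,170:310],(355,330))]))
E
```

```text
[ 576.21093703 -101.6914764   110.84772342] [-0.15181136 -0.55176729  0.08280176] [ 0.00419873  0.2280038  -0.00128264] [ -24.   22.  122.   61.   13. -171.]
```

View pics/w3.png

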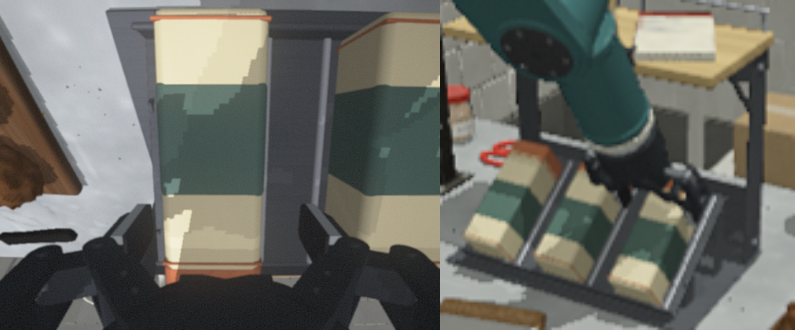

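The image shows the gripper straddling the right tin, well centred and about 31 mm high, but the arm stalled at the wrist limit (q5≈13, q6≈−171). The tool is nearly in line with the forearm. I'll back out, then re-approach with less tilt, since grasping pitched 10° off square is still fine.

```bash
python3 - <<'E'
from h import *
print(rel((404,-105.6,286),Rt(25)))
E
```

```text
([5.57, -0.65, -23.92], [-0.0086, 0.1118, -0.0075])
```

>>> move_arm:
  commands:
    - {"offset": [0.5,0,-3],"rotation": [0,0,0]}
    - {"offset": [1,-0.1,-6],"rotation": [0,0,0]}
    - {"offset": [2,-0.2,-10],"rotation": [-0.005,0.03,0]}
    - {"offset": [3,-0.3,-14],"rotation": [-0.009,0.06,0]}
    - {"offset": [4,-0.5,-18],"rotation": [-0.009,0.1,-0.007]}
    - {"offset": [5,-0.6,-21],"rotation": [-0.009,0.11,-0.007]}
    - {"offset": [5.6,-0.6,-23.9],"rotation": [-0.009,0.112,-0.007]}
    - {"offset": [5.6,-0.6,-23.9],"rotation": [-0.009,0.112,-0.007]}
    - {"offset": [5.6,-0.6,-23.9],"rotation": [-0.009,0.112,-0.007]}

```text
time_s: 6.05
tool_pos: [403.5, -105.9, 285.9]
eef_rot: [[-0.906, 0.003, 0.424], [0.002, 1.0, -0.002], [-0.424, -0.001, -0.906]]
force: [0.4, 0.6, -0.2]
finger_gap: 85.4
finger_force: 0.0
```

```bash
python3 - <<'E'
from h import *
s=robot.read_state();print(s["tool_pos"],s["eef_rot"].round(3),s["qpos"])
E
```

```text
[ 403.54652092 -105.86109068  285.93838332] [[-0.906  0.003  0.424]
 [ 0.002  1.    -0.002]
 [-0.424 -0.001 -0.906]] [ -37.15358416   -9.29850307  120.51144146   19.41406325   49.90888518
 -137.10216433]
```

```bash
cat > kin.py <<'E'
from h import *
from scipy.optimize import least_squares
lim=np.array([[-170.27,170.27],[-57.76,135],[12.27,136.19],[-55.21,235.2],[11.17,155.16],[-170.74,170.74]])
def fk(P,q):
    H,a1,L1,a3,L2,L3,l=P; E=lambda a,x:Ro.from_euler(a,x,degrees=True).as_matrix()
    R=E('z',q[0]); p=np.array([0,0,H])+R@[a1,l,0]; R=R@E('y',q[1]); p=p+R@[0,0,L1]; R=R@E('y',q[2]); p=p+R@[a3,0,L2]
    R=R@E('z',q[3])@E('y',q[4]); p=p+R@[0,0,L3]; R=R@E('z',q[5])
    return p,R
E
cat > data.py <<'E'
import numpy as np
data=[([59.7534,20.5986,86.60048,.00203,72.91,-6.5956],[240.36,549.02,247.44],1),([-24,22,122,61,13,-171],[576.2,-101.7,110.8],.1),
([-37.1536,-9.2985,120.5114,19.4141,49.9089,-137.1022],[403.55,-105.86,285.94],1)]
E
python3 - <<'E'
from kin import *
from data import data
x0=np.array([400,50,400,0,400,250,60.])
f=lambda P:np.concatenate([w*(fk(P,q)[0]-p) for q,p,w in data]+[(P-x0)*.002])
r=least_squares(f,x0);print(r.x.round(1),r.fun[:9].round(1))
for q,p,w in data: print(fk(r.x,q)[1].round(2).tolist())
E
```

```text
[261.3  -2.  611.8 107.2 433.9 355.8  68.9] [ 0.  -0.   0.  -0.1 -0.2  0.   0.   0.  -0. ]
[[-0.4, -0.92, -0.0], [-0.92, 0.4, -0.0], [0.0, 0.0, -1.0]]
[[-0.01, -0.85, 0.52], [-1.0, 0.0, -0.02], [0.01, -0.52, -0.85]]
[[-0.0, -0.91, 0.42], [-1.0, 0.0, -0.0], [0.0, -0.42, -0.91]]
```

```bash
cat >> kin.py <<'E'
def fit():
    from data import data
    x0=np.array([400,50,400,0,400,250,69.])
    return least_squares(lambda P:np.concatenate([w*(fk(P,q)[0]-p) for q,p,w in data]+[(P-x0)*.002]),x0)
Z90=Ro.from_euler('z',90,degrees=True).as_matrix()
def ik(P,p,R,q0):
    def f(q):
        a,B=fk(P,q);return np.concatenate([(a-p)/10,Ro.from_matrix((B@Z90).T@R).as_rotvec()*20])
    r=least_squares(f,np.clip(q0,lim[:,0]+.1,lim[:,1]-.1),bounds=(lim[:,0],lim[:,1]));return r.x,np.abs(r.fun).max()
E
cat > feas.py <<'E'
from kin import *
P=fit().x;print(P.round(1))
for y in(-107,-5,98):
  for t in(15,20,25,30,35,45):
    for flip in(0,180):
        o=[]
        for q0 in([-24,20,110,0,25,-120 if not flip else 50],[-24,20,110,180,25,60],[-24,20,110,60,20,-120 if not flip else 50]):
            q,e=ik(P,(560,y,80),Rt(t)@Ro.from_euler('z',flip,degrees=True).as_matrix(),q0)
            if e<.05:o.append(q.round().astype(int).tolist())
        print(y,t,flip,o)
E
python3 feas.py
```

```text
[261.3  -2.  611.8 107.2 433.9 355.8  68.9]
-107 15 0 [[-21, 25, 112, 11, 29, -120], [-21, 25, 112, 11, 29, -120]]
-107 15 180 [[-21, 25, 112, 11, 29, 60], [-21, 25, 112, 11, 29, 60], [-21, 25, 112, 11, 29, 60]]
-107 20 0 [[-23, 25, 116, 20, 22, -130], [-23, 25, 116, 20, 22, -130]]
-107 20 180 [[-23, 25, 116, 20, 22, 50], [-23, 25, 116, 20, 22, 50], [-23, 25, 116, 20, 22, 50]]
-107 25 0 [[-24, 25, 120, 39, 16, -150], [-24, 25, 120, 39, 16, -150]]
-107 25 180 [[-24, 25, 120, 39, 16, 30], [-24, 25, 120, 39, 16, 30], [-24, 25, 120, 39, 16, 30]]
-107 30 0 []
-107 30 180 [[-26, 25, 124, 74, 13, -6], [-26, 25, 124, 74, 13, -6], [-26, 25, 124, 74, 13, -6]]
-107 35 0 [[-27, 27, 127, 111, 16, 136]]
-107 35 180 [[-27, 27, 127, 111, 16, -44], [-27, 27, 127, 111, 16, -44], [-27, 27, 127, 111, 16, -44]]
-107 45 0 [[-31, 32, 135, 139, 34, 102]]
-107 45 180 [[-31, 32, 135, 139, 34, -78], [-31, 32, 135, 139, 34, -78], [-31, 32, 135, 139, 34, -78]]
-5 15 0 [[-9, 25, 113, 5, 27, -103], [-9, 25, 113, 5, 27, -103]]
-5 15 180 [[-9, 25, 113, 5, 27, 77], [-9, 25, 113, 5, 27, 77], [-9, 25, 113, 5, 27, 77]]

[... 182 characters left out ...]
80 []
-5 30 0 []
-5 30 180 []
-5 35 0 [[-12, 26, 129, 145, 12, 114]]
-5 35 180 [[-12, 26, 129, 145, 12, -66], [-12, 26, 129, 145, 12, -66], [-12, 26, 129, 145, 12, -66]]
-5 45 0 []
-5 45 180 []
98 15 0 [[4, 25, 112, -2, 28, -85], [4, 25, 112, -2, 28, -85]]
98 15 180 [[4, 25, 112, -2, 28, 95], [4, 25, 112, -2, 28, 95], [4, 25, 112, -2, 28, 95]]
98 20 0 [[4, 25, 116, -4, 19, -83], [4, 25, 116, -4, 19, -83]]
98 20 180 [[4, 25, 116, -4, 19, 97], [4, 25, 116, -4, 19, 97], [4, 25, 116, -4, 19, 97]]
98 25 0 []
98 25 180 []
98 30 0 []
98 30 180 []
98 35 0 []
98 35 180 []
98 45 0 [[5, 32, 135, 187, 32, 88]]
98 45 180 [[5, 32, 135, 187, 32, -92], [5, 32, 135, 187, 32, -92], [5, 32, 135, 187, 32, -92]]
```

```bash
python3 - <<'E'
from kin import *
P=fit().x
g=np.array([553.5,-107,75.5]);n=np.array([-.574,0,.819])
print(rel(g+150*n,Rt(20)),rel(g,Rt(20)))
q=[-25,0,110,10,45,-120]
for nm,p,t in(("pre",g+150*n,20),("g",g,20),("up",g+230*n,20),("lvl",(420,-107,330),-15),("dn",(420,-107,330),-40),("dn400",(400,-5,330),-40),("dnL",(400,98,330),-40),("board",(411,-352,50),-15)):
    q,e=ik(P,p,Rt(t),q);print(nm,q.round(),round(e,2))
E
```

```text
([-2.07, -0.09, 10.64], [-0.0021, 0.0888, -0.0023]) ([-4.66, -0.05, 25.42], [-0.0021, 0.0888, -0.0023])
pre [ -28.    6.  119.   15.   38. -129.] 0.0
g [ -23.   25.  117.   22.   21. -132.] 0.0
up [ -32.   -4.  118.   14.   50. -130.] 0.0
lvl [ -19.   11.   90.   -5.   93. -109.] 0.0
dn [ -15.   25.   79.  -11.  114. -106.] 0.0
dn400 [ -7.  23.  83.  -5. 114. -97.] 0.0
dnL [  3.  24.  82.   2. 114. -87.] 0.0
board [ -41.   35.   96.  -11.   61. -125.] 0.0
```

>>> move_arm:
  commands:
    - {"offset": [-0.7,0,3.5],"rotation": [0,0.03,0]}
    - {"offset": [-1.4,-0.1,7],"rotation": [-0.002,0.06,-0.002]}
    - {"offset": [-2.1,-0.1,10.6],"rotation": [-0.002,0.089,-0.002]}
    - {"offset": [-2.7,-0.1,14],"rotation": [-0.002,0.089,-0.002]}
    - {"offset": [-3.2,-0.1,17],"rotation": [-0.002,0.089,-0.002]}
    - {"offset": [-3.6,-0.1,19.5],"rotation": [-0.002,0.089,-0.002]}
    - {"offset": [-4,-0.1,21.5],"rotation": [-0.002,0.089,-0.002]}
    - {"offset": [-4.4,-0.1,23.5],"rotation": [-0.002,0.089,-0.002]}
    - {"offset": [-4.7,-0.1,25.4],"rotation": [-0.002,0.089,-0.002]}
    - {"offset": [-4.7,-0.1,25.4],"rotation": [-0.002,0.089,-0.002]}

```text
time_s: 7.05
tool_pos: [553.4, -106.0, 71.6]
eef_rot: [[-0.942, -0.002, 0.336], [-0.0, 1.0, 0.003], [-0.336, 0.003, -0.942]]
force: [0.0, 0.3, 0.1]
finger_gap: 85.4
finger_force: 0.0
```

```bash
python3 - <<'E'
from h import *
s=robot.read_state();print(s["tool_pos"],s["eef_rot"].round(3).tolist(),s["qpos"].tolist(),s["force"],s["moment"])
E
```

```text
[ 553.35117575 -105.968729     71.55663182] [[-0.942, -0.002, 0.336], [-0.0, 1.0, 0.003], [-0.336, 0.003, -0.942]] [-22.746629449190927, 25.580733558895947, 116.52832444771764, 21.652862960755684, 21.138175794143784, -131.90401302124266] [0.01715153 0.30264717 0.14180941] [ 0.03369912  0.11428742 -0.05200621]
```

>>> move_arm:
  commands:
    - {"offset": [0,0,0],"rotation": [0,0,0]}
    - {"offset": [0,0,0],"rotation": [0,0,0]}
    - {"offset": [0,0,0],"rotation": [0,0,0]}
    - {"offset": [0,0,0],"rotation": [0,0,0]}
    - {"offset": [0,0,0],"rotation": [0,0,0]}
    - {"offset": [0,0,0],"rotation": [0,0,0]}
  hand: 4.5

```text
time_s: 7.65
tool_pos: [553.3, -106.8, 75.6]
eef_rot: [[-0.94, -0.001, 0.34], [-0.0, 1.0, 0.002], [-0.34, 0.001, -0.94]]
force: [-6.0, -0.6, 7.2]
finger_gap: 53.5
finger_force: 64.0
```

>>> move_arm:
  commands:
    - {"offset": [0.26,0,-0.97],"rotation": [0,0,0]}
    - {"offset": [0.65,0,-2.4],"rotation": [0,0,0]}
    - {"offset": [1.3,0,-4.8],"rotation": [0,0,0]}
    - {"offset": [2.1,0,-7.8],"rotation": [0,0,0]}
    - {"offset": [2.9,0,-10.8],"rotation": [0,0,0]}
    - {"offset": [3.8,0,-14],"rotation": [0,0,0]}
    - {"offset": [4.6,0,-17.2],"rotation": [0,0,0]}
    - {"offset": [5.4,0,-20.2],"rotation": [0,0,0]}
    - {"offset": [6,0,-22.2],"rotation": [0,0,0]}
    - {"offset": [6,0,-22.2],"rotation": [0,0,0]}

```text
time_s: 8.65
tool_pos: [421.1, -107.5, 265.6]
eef_rot: [[-0.939, -0.0, 0.343], [-0.001, 1.0, -0.001], [-0.343, -0.001, -0.939]]
force: [-0.2, -0.3, -2.5]
finger_gap: 53.6
finger_force: 63.8
```

```bash
python3 - <<'E'
from kin import *
s=robot.read_state();print(s["tool_pos"],s["eef_rot"].round(3).tolist(),s["qpos"].round(1),s["force"],s["moment"],s["finger_gap"])
print([rel((420,-107,330),Rt(t)) for t in (-15,-40)])
E
```

```text
[ 421.10348621 -107.53745668  265.5758256 ] [[-0.939, -0.0, 0.343], [-0.001, 1.0, -0.001], [-0.343, -0.001, -0.939]] [ -32.2   -4.   117.6   13.8   50.  -129.6] [-0.157351   -0.31520169 -2.48499803] [ 0.02190351  0.31973349 -0.01709171] 53.569279083245
[([-2.11, 0.05, -6.09], [-0.0009, 0.6118, 0.0003]), ([-2.11, 0.05, -6.09], [-0.001, 1.0482, 0.0001])]
```

>>> move_arm:
  commands:
    - {"offset": [-0.3,0,-1],"rotation": [0,0.07,0]}
    - {"offset": [-0.6,0,-2],"rotation": [0,0.15,0]}
    - {"offset": [-0.9,0,-3],"rotation": [0,0.24,0]}
    - {"offset": [-1.3,0,-4],"rotation": [0,0.33,0]}
    - {"offset": [-1.7,0,-5],"rotation": [0,0.42,0]}
    - {"offset": [-2.1,0,-6],"rotation": [0,0.5,0]}
    - {"offset": [-2.1,0,-6],"rotation": [0,0.57,0]}
    - {"offset": [-2.1,0,-6.1],"rotation": [0,0.611,0]}
    - {"offset": [-2.1,0,-6.1],"rotation": [0,0.611,0]}
    - {"offset": [-2.1,0,-6.1],"rotation": [0,0.611,0]}

```text
time_s: 9.65
tool_pos: [421.0, -107.1, 326.7]
eef_rot: [[-0.965, -0.001, -0.262], [-0.002, 1.0, 0.002], [0.262, 0.002, -0.965]]
force: [-0.8, -0.0, -2.4]
finger_gap: 53.4
finger_force: 63.9
```

```bash
cat > rd.py <<'E'
from h import *
import sys
M=[];F=[]
for i in range(8):
    s=robot.read_state();M.append(s["moment"]);F.append(s["force"]);cams.get_image("wrist")
M=np.array(M);print("M",M.mean(0).round(4),"sd",M.std(0).round(3),"last4",M[4:].mean(0).round(4),"F",np.mean(F,0).round(2));s=robot.read_state();print(s["time_s"],s["tool_pos"],np.degrees(np.arctan2(s["eef_rot"][0,2],-s["eef_rot"][2,2])).round(1),s["eef_rot"][1].round(3),s["finger_gap"])
E
python3 rd.py
```

```text
M [-0.0028 -0.2096  0.0035] sd [0.023 0.039 0.025] last4 [-0.0106 -0.2414  0.0012] F [-0.08 -0.22 -2.24]
10.05 [ 420.68748821 -107.42059293  328.09426416] -15.1 [-0.001  1.     0.001] 53.45804305773596
```

>>> move_arm:
  commands:
    - {"offset": [0,0,0],"rotation": [0,0.06,0]}
    - {"offset": [0,0,0],"rotation": [0,0.14,0]}
    - {"offset": [0,0,0],"rotation": [0,0.22,0]}
    - {"offset": [0,0,0],"rotation": [0,0.3,0]}
    - {"offset": [0,0,0],"rotation": [0,0.38,0]}
    - {"offset": [0,0,0],"rotation": [0,0.44,0]}
    - {"offset": [0,0,0],"rotation": [0,0.44,0]}
    - {"offset": [0,0,0],"rotation": [0,0.44,0]}
    - {"offset": [0,0,0],"rotation": [0,0.44,0]}
    - {"offset": [0,0,0],"rotation": [0,0.44,0]}

```text
time_s: 11.05
tool_pos: [420.7, -107.4, 328.5]
eef_rot: [[-0.764, -0.001, -0.646], [-0.001, 1.0, 0.0], [0.646, 0.001, -0.764]]
force: [0.8, 0.2, -2.2]
finger_gap: 53.3
finger_force: 63.9
```

>>> move_arm:
  commands:
    - {"offset": [0,0,0],"rotation": [0,0,0]}
    - {"offset": [0,0,0],"rotation": [0,-0.06,0]}
    - {"offset": [0,0,0],"rotation": [0,-0.14,0]}
    - {"offset": [0,0,0],"rotation": [0,-0.22,0]}
    - {"offset": [0,0,0],"rotation": [0,-0.3,0]}
    - {"offset": [0,0,0],"rotation": [0,-0.38,0]}
    - {"offset": [0,0,0],"rotation": [0,-0.44,0]}
    - {"offset": [0,0,0],"rotation": [0,-0.44,0]}
    - {"offset": [0,0,0],"rotation": [0,-0.44,0]}

```text
time_s: 11.95
tool_pos: [420.4, -107.4, 328.4]
eef_rot: [[-0.965, -0.001, -0.262], [-0.001, 1.0, 0.001], [0.262, 0.001, -0.965]]
force: [0.2, -0.1, -2.4]
finger_gap: 53.5
finger_force: 63.9
```

```bash
python3 rd.py
```

```text
M [ 0.0236 -0.1965 -0.0182] sd [0.015 0.02  0.029] last4 [ 0.0317 -0.2083 -0.0333] F [ 0.    0.07 -2.58]
12.35 [ 421.07799097 -107.3771374   327.51316021] -15.2 [-0.002  1.     0.001] 52.981704824677365
```

Only a 0.01 N m change against the ~0.1 expected of the ball, so the right tin is empty. Next I tip its other end down and put it back.

```bash
python3 - <<'E'
from h import *
print(rel((421,-107,265.5),Rt(20)));print(rel((553.2,-106.8,77.4),Rt(20),(421,-107,265.5),Rt(20)))
E
```

```text
([-1.62, 0.03, 5.99], [0.0018, -0.6142, 0.0012])
([-5.99, 0.02, 22.2], [0.0, 0.0, 0.0])
```

>>> move_arm:
  commands:
    - {"offset": [0,0,0],"rotation": [0,-0.07,0]}
    - {"offset": [-0.2,0,0.5],"rotation": [0,-0.15,0]}
    - {"offset": [-0.4,0,1.5],"rotation": [0,-0.24,0]}
    - {"offset": [-0.7,0,2.5],"rotation": [0,-0.33,0]}
    - {"offset": [-1,0,3.5],"rotation": [0,-0.42,0]}
    - {"offset": [-1.3,0,4.7],"rotation": [0,-0.5,0]}
    - {"offset": [-1.6,0,5.7],"rotation": [0,-0.57,0]}
    - {"offset": [-1.6,0,6],"rotation": [0.001,-0.612,0.001]}
    - {"offset": [-1.6,0,6],"rotation": [0.001,-0.612,0.001]}
    - {"offset": [-1.6,0,6],"rotation": [0.001,-0.612,0.001]}

```text
time_s: 13.35
tool_pos: [420.6, -107.5, 266.0]
eef_rot: [[-0.94, 0.0, 0.34], [0.001, 1.0, 0.0], [-0.34, 0.001, -0.94]]
force: [-0.3, 0.7, -2.0]
finger_gap: 53.7
finger_force: 63.9
```

```bash
python3 - <<'E'
from h import *
for i in range(3): cams.get_image("wrist")
s=robot.read_state();print(s["tool_pos"],s["eef_rot"].round(3).tolist());print(rel((553.2,-106.8,77.4),Rt(20)))
E
```

```text
[ 421.60854636 -107.68376851  266.45196705] [[-0.94, -0.001, 0.341], [-0.001, 1.0, 0.0], [-0.341, -0.0, -0.94]]
([-5.92, 0.08, 22.26], [0.0001, -0.0009, 0.0006])
```

>>> move_arm:
  commands:
    - {"offset": [-0.9,0,3.3],"rotation": [0,0,0]}
    - {"offset": [-1.9,0,7],"rotation": [0,0,0]}
    - {"offset": [-2.9,0,10.8],"rotation": [0,0,0]}
    - {"offset": [-3.8,0,14.3],"rotation": [0,0,0]}
    - {"offset": [-4.6,0,17.2],"rotation": [0,0,0]}
    - {"offset": [-5.2,0,19.5],"rotation": [0,0,0]}
    - {"offset": [-5.6,0.05,21],"rotation": [0,0,0]}
    - {"offset": [-5.8,0.05,21.8],"rotation": [0,0,0]}
    - {"offset": [-5.95,0.05,22.2],"rotation": [0,0,0]}
    - {"offset": [-5.95,0.05,22.2],"rotation": [0,0,0]}

```text
time_s: 14.5
tool_pos: [552.8, -106.7, 77.4]
eef_rot: [[-0.94, -0.0, 0.341], [-0.0, 1.0, 0.001], [-0.341, 0.001, -0.94]]
force: [-0.4, 0.6, -2.1]
finger_gap: 53.5
finger_force: 64.0
```

>>> move_arm:
  commands:
    - {"offset": [0,0,0],"rotation": [0,0,0]}
    - {"offset": [0,0,0],"rotation": [0,0,0]}
    - {"offset": [0,0,0],"rotation": [0,0,0]}
    - {"offset": [0,0,0],"rotation": [0,0,0]}
    - {"offset": [0,0,0],"rotation": [0,0,0]}
  hand: 8.5

```text
time_s: 15.0
tool_pos: [552.4, -106.8, 77.7]
eef_rot: [[-0.94, 0.0, 0.341], [0.0, 1.0, 0.0], [-0.341, 0.0, -0.94]]
force: [0.2, -0.4, 0.0]
finger_gap: 85.0
finger_force: 0.0
```

>>> move_arm:
  commands:
    - {"offset": [0.9,0,-3.3],"rotation": [0,0,0]}
    - {"offset": [1.9,0,-7],"rotation": [0,0,0]}
    - {"offset": [2.6,1.5,-9.7],"rotation": [0,0,0]}
    - {"offset": [2.6,4.5,-9.7],"rotation": [0,0,0]}
    - {"offset": [2.6,7.5,-9.7],"rotation": [0,0,0]}
    - {"offset": [2.6,9.6,-9.7],"rotation": [0,0,0]}
    - {"offset": [2.6,10.1,-9.7],"rotation": [0,0,0]}
    - {"offset": [2.6,10.1,-9.7],"rotation": [0,0,0]}
    - {"offset": [2.6,10.1,-9.7],"rotation": [0,0,0]}

```text
time_s: 15.9
tool_pos: [495.0, -6.2, 159.8]
eef_rot: [[-0.94, -0.0, 0.341], [-0.0, 1.0, 0.0], [-0.341, 0.0, -0.94]]
force: [-0.1, 0.3, -0.3]
finger_gap: 85.2
finger_force: 0.0
```

```bash
python3 - <<'E'
from meas import *
for i in range(2): cams.get_image("wrist")
c=cam("wrist");cv2.imwrite("pics/w4.png",c["im"])
s=robot.read_state();print(s["tool_pos"],s["eef_rot"].round(3).tolist(),s["qpos"].round());print(rel((553.5,-5.5,75.5),Rt(20)))
E
```

```text
[494.96437095  -6.62971486 159.68015149] [[-0.94, 0.001, 0.341], [0.001, 1.0, 0.0], [-0.341, 0.0, -0.94]] [ -12.   11.  121.    8.   29. -108.]
([-2.63, 0.12, 9.91], [0.0, -0.0012, -0.0013])
```

View pics/w4.png

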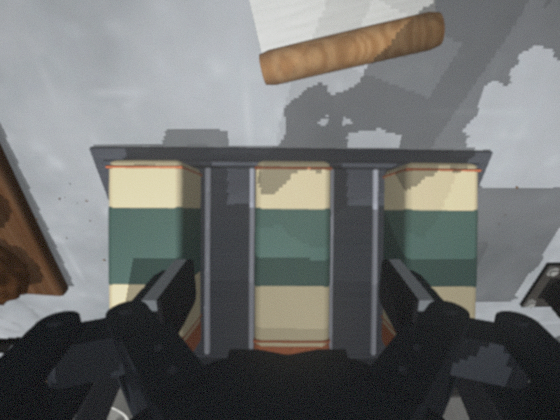

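The right tin sits back in its bay (columns 108–200, foot at row 162, level with the others). The middle tin (256–330) is centred between the fingers, so I grasp and lift it.

>>> move_arm:
  commands:
    - {"offset": [-0.9,0.1,3.3],"rotation": [0,0,0]}
    - {"offset": [-1.7,0.1,6.4],"rotation": [0,0,0]}
    - {"offset": [-2.3,0.1,8.6],"rotation": [0,0,0]}
    - {"offset": [-2.6,0.1,9.9],"rotation": [0,0,0]}
    - {"offset": [-2.6,0.1,9.9],"rotation": [0,0,0]}
    - {"offset": [-2.6,0.1,9.9],"rotation": [0,0,0]}

```text
time_s: 16.65
tool_pos: [552.4, -4.9, 75.5]
eef_rot: [[-0.94, 0.0, 0.34], [0.001, 1.0, 0.001], [-0.34, 0.001, -0.94]]
force: [0.2, 0.0, 0.5]
finger_gap: 84.8
finger_force: 0.0
```

>>> move_arm:
  commands:
    - {"offset": [0,0,0],"rotation": [0,0,0]}
    - {"offset": [0,0,0],"rotation": [0,0,0]}
    - {"offset": [0,0,0],"rotation": [0,0,0]}
    - {"offset": [0,0,0],"rotation": [0,0,0]}
    - {"offset": [0,0,0],"rotation": [0,0,0]}
    - {"offset": [0,0,0],"rotation": [0,0,0]}
  hand: 4.5

```text
time_s: 17.25
tool_pos: [552.8, -4.5, 76.7]
eef_rot: [[-0.94, 0.001, 0.342], [0.001, 1.0, 0.001], [-0.342, 0.001, -0.94]]
force: [-3.5, 0.7, 6.8]
finger_gap: 53.6
finger_force: 62.0
```

>>> move_arm:
  commands:
    - {"offset": [0.26,0,-0.97],"rotation": [0,0,0]}
    - {"offset": [0.65,0,-2.4],"rotation": [0,0,0]}
    - {"offset": [1.3,0,-4.8],"rotation": [0,0,0]}
    - {"offset": [2.1,0,-7.8],"rotation": [0,0,0]}
    - {"offset": [2.9,0,-10.8],"rotation": [0,0,0]}
    - {"offset": [3.8,0,-14],"rotation": [0,0,0]}
    - {"offset": [4.6,0,-17.2],"rotation": [0,0,0]}
    - {"offset": [5.4,0,-20.2],"rotation": [0,0,0]}
    - {"offset": [6,0,-22.2],"rotation": [0,0,0]}
    - {"offset": [6,0,-22.2],"rotation": [0,0,0]}

```text
time_s: 18.25
tool_pos: [419.4, -4.7, 265.8]
eef_rot: [[-0.939, 0.0, 0.344], [-0.0, 1.0, -0.001], [-0.344, -0.001, -0.939]]
force: [0.9, -0.4, -4.0]
finger_gap: 53.4
finger_force: 63.9
```

```bash
python3 - <<'E'
from kin import *
s=robot.read_state();print(s["tool_pos"],s["eef_rot"].round(3).tolist(),s["qpos"].round(1),s["force"],s["moment"],s["finger_gap"])
print([rel((420,-6,330),Rt(t)) for t in (-15,-40)])
E
```

```text
[419.44097081  -4.69955376 265.75894489] [[-0.939, 0.0, 0.344], [-0.0, 1.0, -0.001], [-0.344, -0.001, -0.939]] [ -14.3   -6.1  119.4    6.6   47.4 -107.9] [ 0.86549456 -0.38893335 -4.0165522 ] [-0.00655658  0.28734499 -0.0025813 ] 53.405706117507435
[([-2.26, -0.13, -6.01], [-0.0006, 0.6127, -0.0]), ([-2.26, -0.13, -6.01], [-0.0006, 1.0491, -0.0001])]
```

>>> move_arm:
  commands:
    - {"offset": [-0.3,0,-1],"rotation": [0,0.07,0]}
    - {"offset": [-0.6,0,-2],"rotation": [0,0.15,0]}
    - {"offset": [-0.9,0,-3],"rotation": [0,0.24,0]}
    - {"offset": [-1.3,0,-4],"rotation": [0,0.33,0]}
    - {"offset": [-1.7,0,-5],"rotation": [0,0.42,0]}
    - {"offset": [-2.1,0,-6],"rotation": [0,0.5,0]}
    - {"offset": [-2.1,0,-6],"rotation": [0,0.57,0]}
    - {"offset": [-2.1,0,-6.1],"rotation": [0,0.611,0]}
    - {"offset": [-2.1,0,-6.1],"rotation": [0,0.611,0]}
    - {"offset": [-2.1,0,-6.1],"rotation": [0,0.611,0]}

```text
time_s: 19.25
tool_pos: [419.8, -4.7, 327.2]
eef_rot: [[-0.965, -0.0, -0.261], [-0.0, 1.0, 0.001], [0.261, 0.001, -0.965]]
force: [-0.7, 0.2, -3.2]
finger_gap: 53.4
finger_force: 64.2
```

```bash
python3 rd.py
```

```text
M [ 0.0182 -0.253   0.0163] sd [0.022 0.025 0.028] last4 [ 0.0148 -0.2745  0.0118] F [-0.31  0.11 -3.13]
19.65 [419.64357286  -4.84346999 328.49937883] -15.0 [-0.  1.  0.] 53.322911657504584
```

>>> move_arm:
  commands:
    - {"offset": [0,0,0],"rotation": [0,0.06,0]}
    - {"offset": [0,0,0],"rotation": [0,0.14,0]}
    - {"offset": [0,0,0],"rotation": [0,0.22,0]}
    - {"offset": [0,0,0],"rotation": [0,0.3,0]}
    - {"offset": [0,0,0],"rotation": [0,0.38,0]}
    - {"offset": [0,0,0],"rotation": [0,0.44,0]}
    - {"offset": [0,0,0],"rotation": [0,0.44,0]}
    - {"offset": [0,0,0],"rotation": [0,0.44,0]}
    - {"offset": [0,0,0],"rotation": [0,0.44,0]}
    - {"offset": [0,0,0],"rotation": [0,0.44,0]}

```text
time_s: 20.65
tool_pos: [419.6, -4.8, 328.9]
eef_rot: [[-0.764, 0.0, -0.645], [-0.0, 1.0, 0.0], [0.645, 0.0, -0.764]]
force: [0.4, 0.0, -3.1]
finger_gap: 53.4
finger_force: 64.6
```

>>> move_arm:
  commands:
    - {"offset": [0,0,0],"rotation": [0,0,0]}
    - {"offset": [0,0,0],"rotation": [0,-0.06,0]}
    - {"offset": [0,0,0],"rotation": [0,-0.14,0]}
    - {"offset": [0,0,0],"rotation": [0,-0.22,0]}
    - {"offset": [0,0,0],"rotation": [0,-0.3,0]}
    - {"offset": [0,0,0],"rotation": [0,-0.38,0]}
    - {"offset": [0,0,0],"rotation": [0,-0.44,0]}
    - {"offset": [0,0,0],"rotation": [0,-0.44,0]}
    - {"offset": [0,0,0],"rotation": [0,-0.44,0]}

```text
time_s: 21.55
tool_pos: [419.3, -4.8, 328.8]
eef_rot: [[-0.965, 0.0, -0.261], [0.0, 1.0, 0.0], [0.261, 0.0, -0.965]]
force: [0.2, 0.4, -3.3]
finger_gap: 53.0
finger_force: 64.7
```

```bash
python3 rd.py; python3 - <<'E'
from h import *
print(rel((421,-5,265.5),Rt(20)))
E
```

```text
M [-0.0039 -0.1769  0.014 ] sd [0.028 0.024 0.032] last4 [-0.0156 -0.1839  0.0166] F [ 0.45  0.28 -3.11]
21.95 [420.00431513  -4.86260885 327.9378043 ] -15.1 [-0.     1.     0.001] 53.18288154209932
([-1.73, -0.02, 6.0], [0.0007, -0.6133, -0.0])
```

The moment about y shifted by +0.08–0.09 N m, towards the lid, as a rolling ball would give, so the ball looks to be in the middle tin. I tip its other end, re-read to confirm, and put it back so the left tin can be tested too.

>>> move_arm:
  commands:
    - {"offset": [0,0,0],"rotation": [0,-0.07,0]}
    - {"offset": [-0.2,0,0.5],"rotation": [0,-0.15,0]}
    - {"offset": [-0.4,0,1.5],"rotation": [0,-0.24,0]}
    - {"offset": [-0.7,0,2.5],"rotation": [0,-0.33,0]}
    - {"offset": [-1,0,3.5],"rotation": [0,-0.42,0]}
    - {"offset": [-1.4,0,4.7],"rotation": [0,-0.5,0]}
    - {"offset": [-1.7,0,5.7],"rotation": [0,-0.57,0]}
    - {"offset": [-1.7,0,6],"rotation": [0,-0.613,0]}
    - {"offset": [-1.7,0,6],"rotation": [0,-0.613,0]}
    - {"offset": [-1.7,0,6],"rotation": [0,-0.613,0]}

```text
time_s: 22.95
tool_pos: [420.6, -4.9, 266.1]
eef_rot: [[-0.94, 0.0, 0.342], [0.0, 1.0, 0.0], [-0.342, 0.001, -0.94]]
force: [0.8, -0.1, -2.7]
finger_gap: 53.5
finger_force: 68.6
```

```bash
python3 - <<'E'
from h import *
for i in range(3): cams.get_image("wrist")
s=robot.read_state();print(s["tool_pos"],s["eef_rot"].round(3).tolist());print(rel((553,-4.8,77.4),Rt(20)))
E
```

```text
[421.73484624  -5.01810919 266.64657323] [[-0.939, -0.0, 0.343], [-0.0, 1.0, 0.0], [-0.343, 0.0, -0.939]]
([-5.83, 0.01, 22.28], [0.0003, 0.0013, 0.0002])
```

>>> move_arm:
  commands:
    - {"offset": [-0.9,0,3.3],"rotation": [0,0,0]}
    - {"offset": [-1.9,0,7],"rotation": [0,0,0]}
    - {"offset": [-2.9,0,10.8],"rotation": [0,0,0]}
    - {"offset": [-3.8,0,14.3],"rotation": [0,0,0]}
    - {"offset": [-4.6,0,17.2],"rotation": [0,0,0]}
    - {"offset": [-5.2,0,19.5],"rotation": [0,0,0]}
    - {"offset": [-5.6,0,21],"rotation": [0,0,0]}
    - {"offset": [-5.8,0,21.8],"rotation": [0,0,0]}
    - {"offset": [-5.9,0,22.2],"rotation": [0,0,0]}
    - {"offset": [-5.9,0,22.2],"rotation": [0,0,0]}

```text
time_s: 24.1
tool_pos: [552.5, -4.6, 77.7]
eef_rot: [[-0.939, -0.0, 0.343], [-0.0, 1.0, 0.001], [-0.343, 0.001, -0.939]]
force: [0.1, -0.6, -2.3]
finger_gap: 53.4
finger_force: 68.7
```

>>> move_arm:
  commands:
    - {"offset": [0,0,0],"rotation": [0,0,0]}
    - {"offset": [0,0,0],"rotation": [0,0,0]}
    - {"offset": [0,0,0],"rotation": [0,0,0]}
    - {"offset": [0,0,0],"rotation": [0,0,0]}
    - {"offset": [0,0,0],"rotation": [0,0,0]}
  hand: 8.5

```text
time_s: 24.6
tool_pos: [552.3, -4.7, 77.9]
eef_rot: [[-0.939, -0.0, 0.343], [0.0, 1.0, 0.0], [-0.343, 0.0, -0.939]]
force: [0.2, 0.7, -0.4]
finger_gap: 85.3
finger_force: 0.0
```

>>> move_arm:
  commands:
    - {"offset": [0.9,0,-3.3],"rotation": [0,0,0]}
    - {"offset": [1.9,0,-7],"rotation": [0,0,0]}
    - {"offset": [2.6,1.5,-9.7],"rotation": [0,0,0]}
    - {"offset": [2.6,4.5,-9.7],"rotation": [0,0,0]}
    - {"offset": [2.6,7.5,-9.7],"rotation": [0,0,0]}
    - {"offset": [2.6,9.8,-9.7],"rotation": [0,0,0]}
    - {"offset": [2.6,10.3,-9.7],"rotation": [0,0,0]}
    - {"offset": [2.6,10.3,-9.7],"rotation": [0,0,0]}
    - {"offset": [2.6,10.3,-9.7],"rotation": [0,0,0]}

```text
time_s: 25.5
tool_pos: [494.3, 97.8, 159.7]
eef_rot: [[-0.94, -0.0, 0.342], [-0.0, 1.0, 0.0], [-0.342, 0.0, -0.94]]
force: [-0.1, 0.6, -0.3]
finger_gap: 84.8
finger_force: 0.0
```

```bash
python3 - <<'E'
from meas import *
for i in range(2): cams.get_image("wrist")
c=cam("wrist");cv2.imwrite("pics/w5.png",c["im"])
for b,ar in bands(c): print(b.round().tolist(),ar)
s=robot.read_state();print(s["tool_pos"],s["eef_rot"].round(3).tolist(),s["qpos"].round());print(rel((553.5,98.5,75.5),Rt(20)))
E
```

```text
[[-0.0, 209.0], [39.0, 209.0], [0.0, 283.0], [39.0, 283.0]] 2780.0
[[106.0, 210.0], [183.0, 210.0], [106.0, 284.0], [183.0, 284.0]] 4856.0
[[257.0, 211.0], [330.0, 211.0], [257.0, 286.0], [330.0, 286.0]] 5252.0
[494.4489441   97.35572284 159.74558418] [[-0.94, 0.001, 0.342], [0.001, 1.0, 0.0], [-0.342, 0.0, -0.94]] [  4.  12. 119.  -3.  29. -83.]
([-2.66, 0.12, 9.94], [0.0, 0.0004, -0.0014])
```

View pics/w5.png

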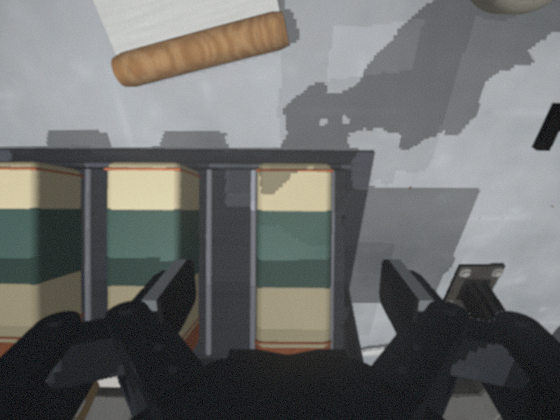

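The middle and right tins are back in their bays, feet at rows 163–166, and the left tin (257–331) is centred between the fingers. Same sequence for it.

>>> move_arm:
  commands:
    - {"offset": [-0.9,0.1,3.3],"rotation": [0,0,0]}
    - {"offset": [-1.7,0.1,6.4],"rotation": [0,0,0]}
    - {"offset": [-2.3,0.1,8.6],"rotation": [0,0,0]}
    - {"offset": [-2.6,0.1,9.9],"rotation": [0,0,0]}
    - {"offset": [-2.6,0.1,9.9],"rotation": [0,0,0]}
    - {"offset": [-2.6,0.1,9.9],"rotation": [0,0,0]}

```text
time_s: 26.25
tool_pos: [552.3, 98.9, 75.8]
eef_rot: [[-0.94, 0.001, 0.342], [0.001, 1.0, 0.0], [-0.342, 0.0, -0.94]]
force: [-0.2, -0.1, -0.6]
finger_gap: 85.0
finger_force: 0.0
```

>>> move_arm:
  commands:
    - {"offset": [0,0,0],"rotation": [0,0,0]}
    - {"offset": [0,0,0],"rotation": [0,0,0]}
    - {"offset": [0,0,0],"rotation": [0,0,0]}
    - {"offset": [0,0,0],"rotation": [0,0,0]}
    - {"offset": [0,0,0],"rotation": [0,0,0]}
    - {"offset": [0,0,0],"rotation": [0,0,0]}
  hand: 4.5

```text
time_s: 26.85
tool_pos: [552.7, 99.6, 77.0]
eef_rot: [[-0.939, 0.0, 0.344], [0.001, 1.0, 0.001], [-0.344, 0.001, -0.939]]
force: [-3.2, 1.3, 6.4]
finger_gap: 53.5
finger_force: 62.4
```

>>> move_arm:
  commands:
    - {"offset": [0.26,0,-0.97],"rotation": [0,0,0]}
    - {"offset": [0.65,0,-2.4],"rotation": [0,0,0]}
    - {"offset": [1.3,0,-4.8],"rotation": [0,0,0]}
    - {"offset": [2.1,0,-7.8],"rotation": [0,0,0]}
    - {"offset": [2.9,0,-10.8],"rotation": [0,0,0]}
    - {"offset": [3.8,0,-14],"rotation": [0,0,0]}
    - {"offset": [4.6,0,-17.2],"rotation": [0,0,0]}
    - {"offset": [5.4,0,-20.2],"rotation": [0,0,0]}
    - {"offset": [6,0,-22.2],"rotation": [0,0,0]}
    - {"offset": [6,0,-22.2],"rotation": [0,0,0]}

```text
time_s: 27.85
tool_pos: [418.8, 99.3, 265.8]
eef_rot: [[-0.938, -0.001, 0.346], [-0.0, 1.0, 0.001], [-0.346, 0.001, -0.938]]
force: [0.9, 0.5, -3.4]
finger_gap: 53.8
finger_force: 64.1
```

>>> move_arm:
  commands:
    - {"offset": [-0.3,0,-1],"rotation": [0,0.07,0]}
    - {"offset": [-0.6,0,-2],"rotation": [0,0.15,0]}
    - {"offset": [-0.9,0,-3],"rotation": [0,0.24,0]}
    - {"offset": [-1.3,0,-4],"rotation": [0,0.33,0]}
    - {"offset": [-1.7,0,-5],"rotation": [0,0.42,0]}
    - {"offset": [-2.1,0,-6],"rotation": [0,0.5,0]}
    - {"offset": [-2.1,0,-6],"rotation": [0,0.57,0]}
    - {"offset": [-2.1,0,-6.1],"rotation": [0,0.611,0]}
    - {"offset": [-2.1,0,-6.1],"rotation": [0,0.611,0]}
    - {"offset": [-2.1,0,-6.1],"rotation": [0,0.611,0]}

```text
time_s: 28.85
tool_pos: [419.1, 99.1, 327.2]
eef_rot: [[-0.966, 0.0, -0.259], [-0.0, 1.0, 0.0], [0.259, 0.0, -0.966]]
force: [0.5, -0.0, -2.8]
finger_gap: 53.6
finger_force: 63.9
```

```bash
python3 rd.py
```

```text
M [ 0.0146 -0.2185 -0.0068] sd [0.027 0.022 0.019] last4 [ 0.0095 -0.2317 -0.004 ] F [-0.18 -0.15 -2.64]
29.25 [418.98638629  99.20350238 328.48966388] -14.9 [-0.     1.     0.001] 53.7424327039244
```

>>> move_arm:
  commands:
    - {"offset": [0,0,0],"rotation": [0,0.06,0]}
    - {"offset": [0,0,0],"rotation": [0,0.14,0]}
    - {"offset": [0,0,0],"rotation": [0,0.22,0]}
    - {"offset": [0,0,0],"rotation": [0,0.3,0]}
    - {"offset": [0,0,0],"rotation": [0,0.38,0]}
    - {"offset": [0,0,0],"rotation": [0,0.44,0]}
    - {"offset": [0,0,0],"rotation": [0,0.44,0]}
    - {"offset": [0,0,0],"rotation": [0,0.44,0]}
    - {"offset": [0,0,0],"rotation": [0,0.44,0]}
    - {"offset": [0,0,0],"rotation": [0,0.44,0]}

```text
time_s: 30.25
tool_pos: [419.0, 99.2, 328.9]
eef_rot: [[-0.766, -0.0, -0.643], [-0.001, 1.0, 0.0], [0.643, 0.001, -0.766]]
force: [-0.2, -0.4, -2.1]
finger_gap: 53.7
finger_force: 64.0
```

>>> move_arm:
  commands:
    - {"offset": [0,0,0],"rotation": [0,0,0]}
    - {"offset": [0,0,0],"rotation": [0,-0.06,0]}
    - {"offset": [0,0,0],"rotation": [0,-0.14,0]}
    - {"offset": [0,0,0],"rotation": [0,-0.22,0]}
    - {"offset": [0,0,0],"rotation": [0,-0.3,0]}
    - {"offset": [0,0,0],"rotation": [0,-0.38,0]}
    - {"offset": [0,0,0],"rotation": [0,-0.44,0]}
    - {"offset": [0,0,0],"rotation": [0,-0.44,0]}
    - {"offset": [0,0,0],"rotation": [0,-0.44,0]}

```text
time_s: 31.15
tool_pos: [418.7, 99.2, 328.8]
eef_rot: [[-0.966, -0.0, -0.259], [-0.0, 1.0, 0.001], [0.259, 0.001, -0.966]]
force: [-0.0, -0.5, -3.5]
finger_gap: 53.3
finger_force: 63.9
```

```bash
python3 rd.py; python3 - <<'E'
from h import *
print(rel((421,98.5,265.5),Rt(20)))
E
```

```text
M [-0.0094 -0.221   0.0129] sd [0.019 0.024 0.027] last4 [-0.0093 -0.2109  0.0132] F [ 0.01 -0.38 -2.65]
31.55 [419.41272395  99.13413484 327.92259801] -15.0 [-0.     1.     0.001] 53.411410960249135
([-1.77, -0.07, 5.99], [0.0005, -0.6112, -0.0001])
```

No change in the left tin, so the ball is in the middle one. I tip the left tin's other end down and return it.

>>> move_arm:
  commands:
    - {"offset": [0,0,0],"rotation": [0,-0.07,0]}
    - {"offset": [-0.2,0,0.5],"rotation": [0,-0.15,0]}
    - {"offset": [-0.4,0,1.5],"rotation": [0,-0.24,0]}
    - {"offset": [-0.7,0,2.5],"rotation": [0,-0.33,0]}
    - {"offset": [-1,0,3.5],"rotation": [0,-0.42,0]}
    - {"offset": [-1.4,0,4.7],"rotation": [0,-0.5,0]}
    - {"offset": [-1.7,0,5.7],"rotation": [0,-0.57,0]}
    - {"offset": [-1.8,0,6],"rotation": [0,-0.611,0]}
    - {"offset": [-1.8,0,6],"rotation": [0,-0.611,0]}
    - {"offset": [-1.8,0,6],"rotation": [0,-0.611,0]}

```text
time_s: 32.55
tool_pos: [421.0, 99.2, 265.8]
eef_rot: [[-0.94, -0.0, 0.342], [0.0, 1.0, 0.001], [-0.342, 0.001, -0.94]]
force: [-0.1, -0.3, -1.8]
finger_gap: 53.5
finger_force: 63.9
```

```bash
python3 - <<'E'
from h import *
for i in range(3): cams.get_image("wrist")
s=robot.read_state();print(s["tool_pos"],s["eef_rot"].round(3).tolist());print(rel((553,99,77.4),Rt(20)))
E
```

```text
[422.20151454  99.24137387 266.37133862] [[-0.939, 0.0, 0.343], [0.0, 1.0, 0.001], [-0.343, 0.001, -0.939]]
([-5.8, -0.04, 22.24], [0.0006, 0.0013, -0.0003])
```

>>> move_arm:
  commands:
    - {"offset": [-0.9,0,3.3],"rotation": [0,0,0]}
    - {"offset": [-1.9,0,7],"rotation": [0,0,0]}
    - {"offset": [-2.9,0,10.8],"rotation": [0,0,0]}
    - {"offset": [-3.8,0,14.3],"rotation": [0,0,0]}
    - {"offset": [-4.6,0,17.2],"rotation": [0,0,0]}
    - {"offset": [-5.2,0,19.5],"rotation": [0,0,0]}
    - {"offset": [-5.6,0,21],"rotation": [0,0,0]}
    - {"offset": [-5.8,0,21.8],"rotation": [0,0,0]}
    - {"offset": [-5.9,0,22.2],"rotation": [0,0,0]}
    - {"offset": [-5.9,0,22.2],"rotation": [0,0,0]}

```text
time_s: 33.7
tool_pos: [553.0, 99.3, 77.8]
eef_rot: [[-0.939, 0.0, 0.343], [0.0, 1.0, 0.001], [-0.343, 0.001, -0.939]]
force: [-0.1, 0.5, -2.9]
finger_gap: 53.8
finger_force: 63.9
```

>>> move_arm:
  commands:
    - {"offset": [0,0,0],"rotation": [0,0,0]}
    - {"offset": [0,0,0],"rotation": [0,0,0]}
    - {"offset": [0,0,0],"rotation": [0,0,0]}
    - {"offset": [0,0,0],"rotation": [0,0,0]}
    - {"offset": [0,0,0],"rotation": [0,0,0]}
  hand: 8.5

```text
time_s: 34.2
tool_pos: [552.7, 99.3, 77.6]
eef_rot: [[-0.939, -0.0, 0.343], [0.0, 1.0, 0.001], [-0.343, 0.001, -0.939]]
force: [0.2, -0.1, -0.2]
finger_gap: 84.9
finger_force: 0.0
```

>>> move_arm:
  commands:
    - {"offset": [0.9,0,-3.3],"rotation": [0,0,0]}
    - {"offset": [1.9,0,-7],"rotation": [0,0,0]}
    - {"offset": [2.6,-1.5,-9.7],"rotation": [0,0,0]}
    - {"offset": [2.6,-4.5,-9.7],"rotation": [0,0,0]}
    - {"offset": [2.6,-7.5,-9.7],"rotation": [0,0,0]}
    - {"offset": [2.6,-9.8,-9.7],"rotation": [0,0,0]}
    - {"offset": [2.6,-10.4,-9.7],"rotation": [0,0,0]}
    - {"offset": [2.6,-10.4,-9.7],"rotation": [0,0,0]}
    - {"offset": [2.6,-10.4,-9.7],"rotation": [0,0,0]}

```text
time_s: 35.1
tool_pos: [494.7, -4.3, 159.3]
eef_rot: [[-0.94, 0.0, 0.342], [0.001, 1.0, 0.001], [-0.342, 0.001, -0.94]]
force: [-1.3, 0.1, 0.5]
finger_gap: 85.1
finger_force: 0.0
```

```bash
python3 - <<'E'
from meas import *
for i in range(2): cams.get_image("wrist")
c=cam("wrist")
for b,ar in bands(c): print(b.round().tolist(),ar)
s=robot.read_state();print(s["tool_pos"],s["eef_rot"].round(3).tolist());print(rel((553.5,-5,75.5),Rt(20)))
E
```

```text
[[104.0, 208.0], [182.0, 208.0], [104.0, 283.0], [182.0, 283.0]] 4996.5
[[250.0, 210.0], [323.0, 210.0], [250.0, 285.0], [323.0, 285.0]] 5339.0
[[382.0, 211.0], [470.0, 212.0], [381.0, 285.0], [469.0, 286.0]] 4902.0
[494.72209212  -3.82963935 159.30480379] [[-0.94, -0.001, 0.342], [-0.001, 1.0, 0.001], [-0.342, 0.001, -0.94]]
([-2.65, -0.13, 9.89], [0.0011, 0.0003, 0.0009])
```

All three bands are aligned at rows 208–212. Grasping the middle tin again and lifting.

>>> move_arm:
  commands:
    - {"offset": [-0.9,-0.1,3.3],"rotation": [0,0,0]}
    - {"offset": [-1.7,-0.2,6.4],"rotation": [0,0,0]}
    - {"offset": [-2.3,-0.2,8.6],"rotation": [0,0,0]}
    - {"offset": [-2.6,-0.2,9.9],"rotation": [0,0,0]}
    - {"offset": [-2.6,-0.2,9.9],"rotation": [0,0,0]}
    - {"offset": [-2.6,-0.2,9.9],"rotation": [0,0,0]}

```text
time_s: 35.85
tool_pos: [552.8, -6.2, 75.4]
eef_rot: [[-0.94, -0.001, 0.342], [-0.0, 1.0, 0.001], [-0.342, 0.001, -0.94]]
force: [-0.2, -0.1, 0.4]
finger_gap: 84.8
finger_force: 0.0
```

>>> move_arm:
  commands:
    - {"offset": [0,0,0],"rotation": [0,0,0]}
    - {"offset": [0,0,0],"rotation": [0,0,0]}
    - {"offset": [0,0,0],"rotation": [0,0,0]}
    - {"offset": [0,0,0],"rotation": [0,0,0]}
    - {"offset": [0,0,0],"rotation": [0,0,0]}
    - {"offset": [0,0,0],"rotation": [0,0,0]}
  hand: 4.5

```text
time_s: 36.45
tool_pos: [553.0, -6.5, 76.6]
eef_rot: [[-0.939, 0.001, 0.344], [0.001, 1.0, 0.001], [-0.344, 0.001, -0.939]]
force: [-3.0, 2.4, 7.9]
finger_gap: 53.6
finger_force: 62.2
```

>>> move_arm:
  commands:
    - {"offset": [0.26,0,-0.97],"rotation": [0,0,0]}
    - {"offset": [0.65,0,-2.4],"rotation": [0,0,0]}
    - {"offset": [1.3,0,-4.8],"rotation": [0,0,0]}
    - {"offset": [2.1,0,-7.8],"rotation": [0,0,0]}
    - {"offset": [2.9,0,-10.8],"rotation": [0,0,0]}
    - {"offset": [3.8,0,-14],"rotation": [0,0,0]}
    - {"offset": [4.6,0,-17.2],"rotation": [0,0,0]}
    - {"offset": [5.4,0,-20.2],"rotation": [0,0,0]}
    - {"offset": [6,0,-22.2],"rotation": [0,0,0]}
    - {"offset": [6,0,-22.2],"rotation": [0,0,0]}

```text
time_s: 37.45
tool_pos: [419.4, -6.8, 265.3]
eef_rot: [[-0.938, 0.0, 0.346], [-0.0, 1.0, -0.001], [-0.346, -0.001, -0.938]]
force: [0.6, -0.6, -3.2]
finger_gap: 53.5
finger_force: 63.8
```

>>> move_arm:
  commands:
    - {"offset": [-0.3,0,-1],"rotation": [0,0.07,0]}
    - {"offset": [-0.6,0,-2],"rotation": [0,0.15,0]}
    - {"offset": [-0.9,0,-3],"rotation": [0,0.24,0]}
    - {"offset": [-1.3,0,-4],"rotation": [0,0.33,0]}
    - {"offset": [-1.7,0,-5],"rotation": [0,0.42,0]}
    - {"offset": [-2.1,0,-6],"rotation": [0,0.5,0]}
    - {"offset": [-2.1,0,-6],"rotation": [0,0.57,0]}
    - {"offset": [-2.1,0,-6.1],"rotation": [0,0.611,0]}
    - {"offset": [-2.1,0,-6.1],"rotation": [0,0.611,0]}
    - {"offset": [-2.1,0,-6.1],"rotation": [0,0.611,0]}

```text
time_s: 38.45
tool_pos: [419.6, -6.8, 326.8]
eef_rot: [[-0.966, -0.0, -0.259], [-0.0, 1.0, 0.001], [0.259, 0.001, -0.966]]
force: [1.0, 0.5, -2.9]
finger_gap: 53.7
finger_force: 64.1
```

```bash
python3 rd.py; python3 - <<'E'
from kin import *
P=fit().x
c=cam("scene");h=cv2.cvtColor(c["im"],cv2.COLOR_BGR2HSV)
s=robot.read_state();q=s["qpos"]
for y in (0,8): 
  q=s["qpos"]
  for p in((405,-345,200),(405,-345,60)):
    q,e=ik(P,p,Rt(-15),q);print(p,q.round(),round(e,2))
print(rel((405,-350,200),Rt(-15)))
E
```

```text
M [ 0.0106 -0.2512 -0.009 ] sd [0.037 0.024 0.024] last4 [ 0.0204 -0.2624  0.0069] F [ 0.28 -0.06 -3.11]
38.85 [419.48330668  -6.84213754 328.09531797] -14.9 [-0.     1.     0.001] 53.73025060507898
(405, -345, 200) [ -41.   24.   90.  -10.   77. -128.] 0.0
(405, -345, 60) [ -41.   34.   96.  -11.   61. -125.] 0.0
(405, -345, 200) [ -41.   24.   90.  -10.   77. -128.] 0.0
(405, -345, 60) [ -41.   34.   96.  -11.   61. -125.] 0.0
([-1.89, -34.32, 12.74], [0.0005, 0.0014, 0.0001])
```

The −0.25 N m moment is back with the ball at the foot end, which confirms this tin. Carrying it level to the board's free half.

>>> move_arm:
  commands:
    - {"offset": [0,-2.5,0.5],"rotation": [0,0,0]}
    - {"offset": [-0.3,-6.5,2],"rotation": [0,0,0]}
    - {"offset": [-0.6,-11,4],"rotation": [0,0,0]}
    - {"offset": [-0.9,-15.5,6],"rotation": [0,0,0]}
    - {"offset": [-1.1,-20,8],"rotation": [0,0,0]}
    - {"offset": [-1.4,-24.5,10],"rotation": [0,0,0]}
    - {"offset": [-1.6,-28.5,11.5],"rotation": [0,0,0]}
    - {"offset": [-1.8,-32,12.5],"rotation": [0,0,0]}
    - {"offset": [-1.9,-34.2,12.7],"rotation": [0,0,0]}
    - {"offset": [-1.9,-34.6,12.7],"rotation": [0,0,0]}

```text
time_s: 39.9
tool_pos: [405.4, -355.1, 199.9]
eef_rot: [[-0.966, 0.002, -0.258], [0.002, 1.0, 0.0], [0.258, -0.0, -0.966]]
force: [0.9, 0.6, -2.6]
finger_gap: 53.4
finger_force: 65.0
```

>>> move_arm:
  commands:
    - {"offset": [-0.5,0,2],"rotation": [0,0,0]}
    - {"offset": [-1.3,0,5],"rotation": [0,0,0]}
    - {"offset": [-2.2,0,8],"rotation": [0,0,0]}
    - {"offset": [-2.9,0,10.7],"rotation": [0,0,0]}
    - {"offset": [-3.3,0,12.4],"rotation": [0,0,0]}
    - {"offset": [-3.5,0,13.2],"rotation": [0,0,0]}
    - {"offset": [-3.5,0,13.2],"rotation": [0,0,0]}
    - {"offset": [-3.5,0,13.2],"rotation": [0,0,0]}

```text
time_s: 40.7
tool_pos: [405.7, -352.7, 64.6]
eef_rot: [[-0.966, -0.001, -0.257], [-0.0, 1.0, -0.0], [0.257, -0.0, -0.966]]
force: [-0.1, 0.0, -2.6]
finger_gap: 53.1
finger_force: 65.1
```

```bash
python3 - <<'E'
from h import *
a=cam("scene");b=cam("side");w=cam("wrist");cam("wrist")
s=robot.read_state();print(s["tool_pos"],s["eef_rot"].round(3).tolist(),s["force"])
A=cv2.resize(a["im"][215:350,260:395],(400,400));B=cv2.resize(b["im"][230:365,250:385],(400,400))
cv2.imwrite("pics/p1.png",np.hstack([A,B]))
E
```

```text
[ 405.61066342 -353.17508626   64.60533629] [[-0.966, -0.0, -0.257], [0.0, 1.0, -0.001], [0.257, -0.001, -0.966]] [-0.67216142 -0.33931999 -2.61018271]
```

View pics/p1.png

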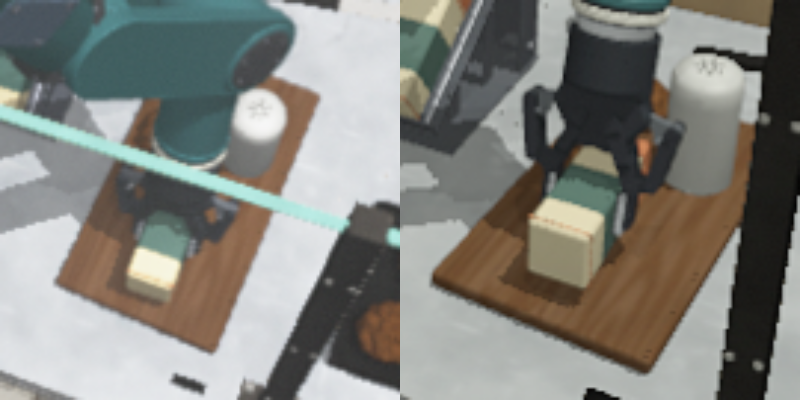

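Tin hangs level about 15 mm above the free half, its foot end inside the near edge (scene crop (148,300) against the edge at (140,319)), with shaker and bun clear. Lowering.

>>> move_arm:
  commands:
    - {"offset": [-0.08,0,0.29],"rotation": [0,0,0]}
    - {"offset": [-0.15,0,0.58],"rotation": [0,0,0]}
    - {"offset": [-0.21,0,0.77],"rotation": [0,0,0]}
    - {"offset": [-0.26,0,0.97],"rotation": [0,0,0]}
    - {"offset": [-0.28,0,1.06],"rotation": [0,0,0]}
    - {"offset": [-0.31,0,1.16],"rotation": [0,0,0]}
    - {"offset": [-0.31,0,1.16],"rotation": [0,0,0]}
    - {"offset": [-0.31,0,1.16],"rotation": [0,0,0]}

```text
time_s: 41.7
tool_pos: [405.0, -352.7, 51.5]
eef_rot: [[-0.966, -0.0, -0.258], [-0.0, 1.0, 0.001], [0.258, 0.001, -0.966]]
force: [-0.8, -0.3, -3.4]
finger_gap: 53.6
finger_force: 65.1
```

>>> move_arm:
  commands:
    - {"offset": [-0.03,0,0.1],"rotation": [0,0,0]}
    - {"offset": [-0.05,0,0.19],"rotation": [0,0,0]}
    - {"offset": [-0.05,0,0.19],"rotation": [0,0,0]}
    - {"offset": [-0.05,0,0.19],"rotation": [0,0,0]}

```text
time_s: 42.1
tool_pos: [404.9, -352.6, 49.5]
eef_rot: [[-0.966, -0.0, -0.258], [-0.0, 1.0, 0.001], [0.258, 0.001, -0.966]]
force: [0.4, -0.3, -2.8]
finger_gap: 53.3
finger_force: 65.1
```

>>> move_arm:
  commands:
    - {"offset": [-0.03,0,0.1],"rotation": [0,0,0]}
    - {"offset": [-0.05,0,0.19],"rotation": [0,0,0]}
    - {"offset": [-0.05,0,0.19],"rotation": [0,0,0]}

```text
time_s: 42.4
tool_pos: [404.9, -352.6, 47.5]
eef_rot: [[-0.966, -0.0, -0.258], [-0.0, 1.0, 0.001], [0.258, 0.001, -0.966]]
force: [0.9, -0.8, -3.0]
finger_gap: 53.3
finger_force: 65.1
```

```bash
python3 - <<'E'
from h import *
s=robot.read_state();print(s["tool_pos"],s["force"],s["moment"])
E
```

```text
[ 404.85473554 -352.60143276   47.45529851] [ 0.86867007 -0.84293284 -3.02755174] [ 0.00852104 -0.26210686  0.03634509]
```

>>> move_arm:
  commands:
    - {"offset": [-0.03,0,0.1],"rotation": [0,0,0]}
    - {"offset": [-0.05,0,0.19],"rotation": [0,0,0]}
    - {"offset": [-0.05,0,0.19],"rotation": [0,0,0]}

```text
time_s: 42.7
tool_pos: [404.8, -352.6, 45.5]
eef_rot: [[-0.966, -0.0, -0.258], [-0.0, 1.0, 0.001], [0.258, 0.001, -0.966]]
force: [-0.4, 0.6, -2.3]
finger_gap: 53.3
finger_force: 65.1
```

>>> move_arm:
  commands:
    - {"offset": [-0.01,0,0.05],"rotation": [0,0,0]}
    - {"offset": [-0.03,0,0.1],"rotation": [0,0,0]}
    - {"offset": [-0.03,0,0.1],"rotation": [0,0,0]}

```text
time_s: 43.0
tool_pos: [404.9, -352.7, 44.8]
eef_rot: [[-0.966, -0.0, -0.258], [-0.0, 1.0, 0.0], [0.258, 0.001, -0.966]]
force: [-0.3, 0.9, -0.9]
finger_gap: 53.6
finger_force: 65.4
```

>>> move_arm:
  commands:
    - {"offset": [-0.01,0,0.05],"rotation": [0,0,0]}
    - {"offset": [-0.01,0,0.05],"rotation": [0,0,0]}
    - {"offset": [-0.01,0,0.05],"rotation": [0,0,0]}

```text
time_s: 43.3
tool_pos: [404.9, -352.7, 44.8]
eef_rot: [[-0.966, -0.0, -0.258], [-0.0, 1.0, 0.0], [0.258, 0.0, -0.966]]
force: [-0.9, 1.2, 4.6]
finger_gap: 53.7
finger_force: 65.8
```

>>> move_arm:
  commands:
    - {"offset": [0,0,0],"rotation": [0,0,0]}
    - {"offset": [0,0,0],"rotation": [0,0,0]}
    - {"offset": [0,0,0],"rotation": [0,0,0]}
    - {"offset": [0,0,0],"rotation": [0,0,0]}
    - {"offset": [0,0,0],"rotation": [0,0,0]}
    - {"offset": [0,0,0],"rotation": [0,0,0]}
  hand: 8.5

```text
time_s: 43.9
tool_pos: [404.9, -352.7, 44.0]
eef_rot: [[-0.966, -0.0, -0.258], [-0.0, 1.0, 0.001], [0.258, 0.001, -0.966]]
force: [-0.3, -0.8, -0.6]
finger_gap: 85.0
finger_force: 0.0
```

>>> move_arm:
  commands:
    - {"offset": [0,0,-1],"rotation": [0,0,0]}
    - {"offset": [0,0,-3],"rotation": [0,0,0]}
    - {"offset": [0.5,0,-6],"rotation": [0,0,0]}
    - {"offset": [1.5,0,-10],"rotation": [0,0,0]}
    - {"offset": [3,0,-14],"rotation": [0,0,0]}
    - {"offset": [4.5,0,-18],"rotation": [0,0,0]}
    - {"offset": [6,0,-22],"rotation": [0,0,0]}
    - {"offset": [7,0,-25],"rotation": [0,0,0]}
    - {"offset": [7,0,-25],"rotation": [0,0,0]}
    - {"offset": [7,0,-25],"rotation": [0,0,0]}

```text
time_s: 44.9
tool_pos: [402.2, -352.9, 304.8]
eef_rot: [[-0.967, -0.0, -0.256], [0.0, 1.0, -0.001], [0.256, -0.001, -0.967]]
force: [0.2, 0.4, -0.6]
finger_gap: 84.8
finger_force: 0.0
```

```bash
python3 - <<'E'
from h import *
a=cam("scene");b=cam("side");w=cam("wrist")
s=robot.read_state();print(s["tool_pos"],s["force"],s["time_s"])
A=cv2.resize(a["im"][130:350,170:390],(400,400));B=cv2.resize(w["im"],(400,300));B=np.vstack([B,np.zeros((100,400,3),np.uint8)])
cv2.imwrite("pics/p2.png",np.hstack([A,B]))
E
```

```text
[ 401.25480852 -352.10137182  302.34889128] [-0.0512579  -0.2727675  -1.02375763] 45.05
```

View pics/p2.png

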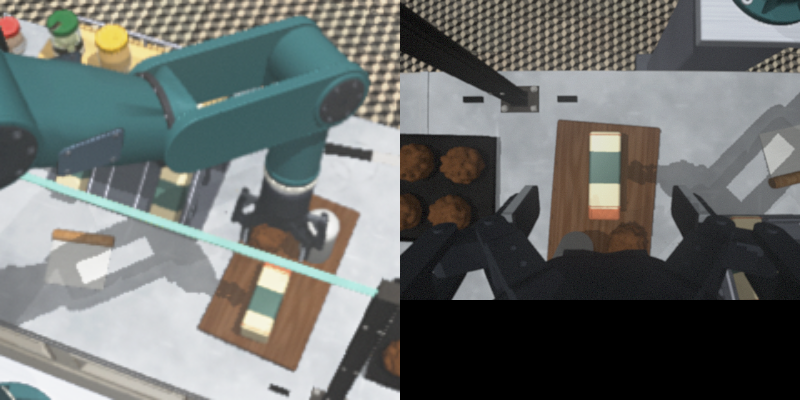

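The tin lies flat on the free half of the board, with buns and shaker untouched at the far half. The two other tins are in the outer bays. Handing in.

```bash
python3 -c "
from plant import ticket
print(ticket.finish_job())"
```

```text
the job is handed in; nothing more can be done
None
```

The ball was in the middle tin, which now lies flat on the free half of the walnut board; the other two tins are back in their outer bays, buns, jars and shaker were left alone, and the job was handed in at about 45 s.

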